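Get the power bank out from behind the bedside things and pack it in the storage box

ROBOT

A 7-joint arm with a two-finger parallel gripper is mounted at the origin on the work surface. World frame = base frame: x ahead of the robot, y to its left, z up, the work surface at z = 0. Lengths are in m, angles in rad, forces in N, time in s.
With the tool pointing down it reaches from about 0.4 to 0.85 m from the base axis. Payload 10.4 kg.
Tool frame: the origin (TCP) lies at the centre of the arm's flange, where the gripper is bolted on; the fingertips stand 182 mm ahead of it and the grasp point (between the pads) lies r.grasp_offset ahead of it (r.grasp_offset is the distance from the TCP to the grasp point, in m); z points along the fingers, y is the line along which they close (so a half turn about z gives the same grasp; the last joint's range is limited). The gripper opens to 87 mm and grips with 3 to 60 N. Pads are 19 mm wide; open, the fingers measure 117 mm over their backs; the gripper's body (75 mm by 190 mm) begins 51 mm behind the grasp point.
Start: joints at [-1.164, 0.332, -0.065, 1.46, 0.022, 1.35, -0.088], TCP at [0.26, 0.568, 0.405] pointing down, gripper open.
Joint ranges: [-2.6, 2.6], [-0.5, 2.12], [-1.47, 1.34], [0.16, 2.42], [-1.27, 4.41], [0.06, 2.06], [-2.6, 2.6]. Speed limits (rad/s): [2.22, 2.22, 2.79, 2.79, 3.14, 3.14, 3.14].

INTERFACE

Orientations are given as a unit quaternion [x, y, z, w].
In Python, from bench import status, vision, job, spotter, r gives the robot as it stands. The module is installed in compiled form; this text tells all that it offers.
- The arm moves only by the tool play_rows, never from a script. Its argument "series" is a list of rows, each a list of 6 numbers: the shift along the tool's x, y, z each as a share of 150 mm, from -1 to 1, then the turn, a rotation vector about the tool's x, y, z each as a share of 30 degrees, from -1 to 1. In form: [[x, y, z, ax, ay, az], ...]. A call has 1 to 5 rows; each row is the pose to reach, as a shift and turn from the pose commanded when the call began, along the tool's axes at that moment; what a row does not reach only later rows make up. A row lasts 1/10 s, in which the tool goes at most 50 mm and 8.59 degrees, less where a joint would pass 70% of its speed; a pose out of reach is approached as far as the arm can. A call with a number of a shift or a turn outside -1 to 1 is refused whole. A call with a gripper value outside its range is refused whole. "fingers" is the opening, from -1 (shut) to 1 (fully open), set as the call begins (left out, the last holds). The fingers move at their own pace and stop on an object; "squeeze" is the grip in N (left out, the last holds). Time passes only in rows, so rows that repeat a pose let the fingers close. It gives the time, the measured TCP pose, the force, the opening and the grip force at its end, in the units of the state.
- status.read_state(): the state, without advancing time (a new reading comes with each control period).
- vision.camera(name): name is "side" or "top" or "wrist"; returns the picture (420x560x3 uint8, blue, green, red); there is no depth.
- vision.calibration(name): a dict with "fx", "fy", "cx", "cy" (pixels), "rvec" (rotation vector, rad) and "tvec" (3), from world to camera coordinates, as OpenCV has them; the wrist camera has in their place "T_tool_cam" (4x4, takes a point from camera to tool coordinates, whose origin is the TCP and whose axes are the flange's). Camera axes: x right, y down, z forward; pixel columns grow to the right and rows downward; lengths in m; the calibration is good to about 2 mm. A picture is of the moment at which its call begins: read the wrist's pose just before it. calibration takes no time and is no camera call.
- job.close_job(): hands the job in; it is judged then, once.
Trained networks look in the newest picture that a camera, given by its name, has taken for a name from the list of things; names that differ only in an ending like _2 or _b are one class to them, and where a whole thing is asked for, a point or a joint stands for the part that bears it (a point fixed in the world has none). Each returns a list of dicts, best first, with "conf" (0 to 1); they miss things now and then, are a little off and sometimes report something else, mostly with a low value. They report only what shows in the picture. A call takes as long as a camera call.
- spotter.boxes_of(camera, name): "point" ([x, y, z] in m, in world coordinates, good to about 4 mm: the middle of the surface that is visible of it).
- spotter.regions_of(camera, name): "pixels" (420x560 bool, what is visible of it).
The state is a dict: "time": time; "joint_positions": joint angles; "joint_vel": joint speeds; "joint_torque": joint torques, N m; "ee_pos": TCP position; "eef_rot": TCP orientation; "ft_force": force on the tool from outside, world axes, zero at the start; "torque": the same for the moment, N m; "width": finger opening in m; "grip_force": force on a finger pad.
Only numpy, scipy, OpenCV 4.12 (cv2) and the standard library are available. Lean on these libraries where they do the work, as an engineer would, in place of code of your own. Each camera call takes 0.05 s, during which the arm holds its last target. There are 200 camera calls.

TASK

The black power bank lies at the back of the dark wooden organiser, behind the alarm clock, the vitamin jar and the green spray can: first clear all three onto the bamboo tray, standing upright, then take the power bank out and lower it gently, without dropping it, until it lies flat on the books in the grey storage box (how full the box is varies). Then put the clock, jar and can back upright in the organiser, each where it stood before, with the clock facing the way it did. Knock none of them over, and leave the orange-edged drive and the candle on the tray where they are.

Things in the scene. Friction and masses are not known exactly. Their poses are not given: they have to be found in the camera images.
- organiser: Fixed open-topped dark wood organiser with grey felt floor 8 mm up, 180 (x) x 266 (y) x 53 mm. Origin: centre of underside. 8 mm walls, 45 mm above the floor, at the back (+x) and sides; front (-x) open. Clock, jar and can stand in a row along y, 80 mm apart, in any order, 6 to 12 mm in front of power bank and drive, which lie end to end, 25 mm clear of the back wall.
- tray: Fixed rectangular bamboo serving tray, the side area, 300 (x) x 220 (y) mm, with a rim 22 mm high and 8 mm thick all round. Origin: centre of its underside; its flat floor is 6 mm up. Stands to the left or the right of the organiser.
- storage_box: Fixed open-topped grey storage box, opaque, 216 (x) x 160 (y) x 95 mm high, walls 5 mm. Origin: centre of its underside, on the table. A flat stack of paperbacks, red cover on top, 198 x 134 mm, fills it to between 25 and 60 mm above the table; the height is not told. Stands on the other side of the organiser from the tray.
- clock: Loose upright alarm clock, about 150 g. White case 24 (x) x 64 (y) x 85 mm high, black dial on its front (-x) face, towards the organiser's open front; behind it (+x) a grey battery housing 20 mm deep, 50 wide, 64 high. Origin: underside, below the middle of the white case; spans x = -12 to +32 mm: grip it front to back, 44 mm, about x = +10, 50 mm up. z up.
- vitamin_jar: Upright round amber vitamin jar with a paper band and a white screw cap, loose, about 120 g. Body 54 mm diameter up to 74 mm, cap 48 mm diameter, 105 mm high in all. Origin: centre of its underside, z up.
- spray_can: Upright round green spray can with a white band and a dark green cap, loose, about 160 g. Body 53 mm diameter up to 86 mm, 118 mm high in all. Origin: centre of its underside, z up.
- power_bank: Black rounded power bank lying flat at the back of the organiser, loose, about 140 g, 44 (x) x 95 (y) x 22 mm high. Origin: centre of its underside, z up, long side along its y, across which (x) it is gripped.
- drive: Navy blue pocket drive with an orange edge lying beside the power bank in the organiser, 40 (x) x 85 (y) x 11 mm, loose. Origin: centre of its underside. To be left alone.
- candle: Round candle in an aluminium tin, 72 mm diameter, 60 mm high, 200 g, loose, standing on the tray near the end of it that is closer to the robot (-x). Origin: centre of its underside. To be left alone.

How it is judged:
On the way, in this order (a step that is already met when the one before it is completed fails the run):
1. the clock, the jar and the can all stand upright on the tray (x of clock in the frame of tray between -0.13 and 0.13 m and y of clock in the frame of tray between -0.09 and 0.09 m and z of clock in the frame of tray between 0 and 0.014 m and angle between each of clock, vitamin_jar, spray_can's own z axis and vertical below 0.15 rad and linear speed of each of clock, vitamin_jar, spray_can below 0.03 m/s and x of vitamin_jar in the frame of tray between -0.13 and 0.13 m and y of vitamin_jar in the frame of tray between -0.09 and 0.09 m and z of vitamin_jar in the frame of tray between 0 and 0.014 m and x of spray_can in the frame of tray between -0.13 and 0.13 m and y of spray_can in the frame of tray between -0.09 and 0.09 m and z of spray_can in the frame of tray between 0 and 0.014 m), for 0.2 s.
2. the power bank lies flat on the books in the storage box, released (x of power_bank in the frame of storage_box between -0.095 and 0.095 m and y of power_bank in the frame of storage_box between -0.065 and 0.065 m and z of power_bank in the frame of storage_box between 0.015 and 0.07 m and angle between power_bank's own z axis and vertical below 0.15 rad and linear speed of power_bank below 0.03 m/s and contact force between the fingers and power_bank below 0.3 N), for 0.2 s.
At the end, for the whole second after the job is handed in: Power bank flat (0.15 rad), still, released in the storage box; clock, jar and can upright (0.1 rad), still, each within 15 mm of its start, clock square to the organiser within 0.26 rad; drive and candle moved under 15 mm (all of step 2 and distance of each of clock, vitamin_jar, spray_can, drive, candle from where it was at the start of the episode below 0.015 m and angle between each of clock, vitamin_jar, spray_can's own z axis and vertical below 0.1 rad and linear speed of each of clock, vitamin_jar, spray_can below 0.03 m/s and angle between the x axis of clock and the x axis of organiser, either way round below 0.26 rad); the robot touches nothing.
It fails at once if the clock, the jar or the can is knocked over (tilted more than 0.7 rad) (angle between any of clock, vitamin_jar, spray_can's own z axis and vertical above 0.7 rad).
It fails at once if the power bank is dropped into the box (moves faster than 0.6 m/s, as after a fall of about 20 mm, within the box) (x of power_bank in the frame of storage_box between -0.105 and 0.105 m and y of power_bank in the frame of storage_box between -0.078 and 0.078 m and z of power_bank in the frame of storage_box between 0 and 0.09 m and linear speed of power_bank above 0.6 m/s).
It fails at once if the drive is shifted by more than 15 mm (distance of drive from where it was at the start of the episode above 0.015 m).
It fails at once if the candle is shifted by more than 15 mm (distance of candle from where it was at the start of the episode above 0.015 m).
It also fails if it takes over 134 s, if anything falls off the work surface, if the arm or the gripper's body presses on something with over 40 N, if the wrist force passes 120 N, or if a joint passes its speed limit or range.

## Working session

There is one attempt and no reset: what is moved stays moved. The work goes in short steps, Python scripts to look and compute and a tool call to move; the robot and the scene stay as the last step left them, time stands still between calls to the robot, and variables do not carry over. Pictures are saved under pics/ and viewed, at most 14 in all, crops included, and the job is handed in when it is done.

Besides the shell and the picture viewer there is one more tool, called after "Emit:" in YAML: its name, and indented under it one key for each argument. play_rows: Moves the arm, as the interface text tells. Shift numbers are shares of 150 mm and turn numbers shares of 30 degrees, none past 1 either way. Its arguments: {"type":"object","properties":{"series":{"type":"array","items":{"type":"array","items":{"type":"number"}}},"fingers":{"type":"number"},"squeeze":{"type":"number"}},"required":["series"]}

```bash
mkdir -p pics
cat > h.py <<'E'
import numpy as np, cv2
from scipy.spatial.transform import Rotation as R
from bench import status, vision, job, spotter, r
def K(c): return np.array([[c['fx'],0,c['cx']],[0,c['fy'],c['cy']],[0,0,1.]])
def proj(cam,P):
    c=vision.calibration(cam); return cv2.projectPoints(np.float64(P).reshape(-1,1,3),np.float64(c['rvec']),np.float64(c['tvec']),K(c),None)[0].reshape(-1,2)
def unproj(cam,uv,z):
    c=vision.calibration(cam); Rm=cv2.Rodrigues(np.float64(c['rvec']))[0]; o=-Rm.T@np.float64(c['tvec']).ravel()
    uv=np.float64(uv).reshape(-1,2); d=np.c_[uv,np.ones(len(uv))]@np.linalg.inv(K(c)).T@Rm
    return o+d*((z-o[2])/d[:,2])[:,None]
def pose():
    s=status.read_state(); return np.array(s['ee_pos']),R.from_quat(s['eef_rot'])
def goto(p,yaw=None):
    "shares to reach grasp-free TCP world pos p, tool down, tool-y axis at yaw (rad, world)"
    q,Rt=pose()
    sh=Rt.inv().apply(np.array(p)-q)/.15
    t=np.zeros(3)
    if yaw is not None:
        y=np.array([np.cos(yaw),np.sin(yaw),0]); 
        if y@Rt.as_matrix()[:,1]<0: y=-y
        z=np.array([0,0,-1.]); G=R.from_matrix(np.c_[np.cross(y,z),y,z])
        t=np.degrees((Rt.inv()*G).as_rotvec())/30
    print('shift',sh.round(3),'turn',t.round(3))
E
cat > a.py <<'E'
from h import *
s=status.read_state(); print(s['ee_pos'],s['eef_rot'],s['width'],r.grasp_offset,s['time'])
for c in('top','side'):
    im=vision.camera(c); cv2.imwrite(f'pics/{c}0.png',im)
    for n in 'organiser tray storage_box clock vitamin_jar spray_can power_bank drive candle'.split():
        d=spotter.boxes_of(c,n); print(c,n,[(np.round(x['point'],3).tolist(),round(x['conf'],2)) for x in d[:2]])
E
python3 a.py
```

```text
[0.26037167 0.56804102 0.4039612 ] [ 2.13233831e-01  9.77000942e-01 -6.90012998e-04 -1.28218476e-04] 0.08694075416422428 0.1635 0.0
top organiser [([0.573, -0.025, 0.004], 0.6)]
top tray [([0.536, -0.319, 0.006], 0.92)]
top storage_box [([0.505, 0.391, 0.07], 0.61)]
top clock [([0.544, -0.021, 0.092], 0.58)]
top vitamin_jar [([0.529, -0.096, 0.115], 0.65)]
top spray_can [([0.542, 0.059, 0.117], 0.57)]
top power_bank [([0.608, 0.034, 0.03], 0.71)]
top drive [([0.597, -0.088, 0.019], 0.69)]
top candle [([0.43, -0.383, 0.049], 0.61)]
side organiser [([0.572, -0.039, 0.011], 0.86)]
side tray [([0.539, 0.04, 0.093], 0.45)]
side storage_box [([0.499, 0.286, 0.064], 0.88), ([0.543, 0.043, 0.093], 0.33)]
side clock [([0.536, -0.028, 0.074], 0.76)]
side vitamin_jar [([0.525, -0.114, 0.086], 0.76)]
side spray_can [([0.547, 0.044, 0.09], 0.97)]
side power_bank [([0.609, 0.028, 0.026], 0.71), ([0.497, 0.282, 0.062], 0.21)]
side drive [([0.6, -0.093, 0.02], 0.77)]
side candle [([0.426, -0.385, 0.053], 0.6)]
```

View pics/top0.png

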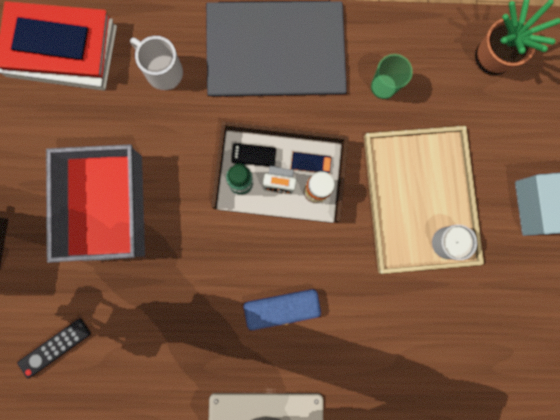

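View pics/side0.png

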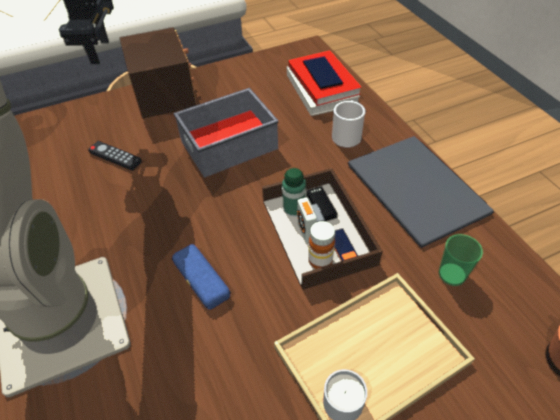

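```bash
cat > b.py <<'E'
from h import *
H=dict(tray=.022,power_bank=.030,drive=.019,vitamin_jar=.113,spray_can=.126,clock=.093,candle=.06,storage_box=.095)
vision.camera('top')
for n,z in H.items():
    d=spotter.regions_of('top',n)
    if not d: print(n,'none');continue
    m=d[0]['pixels'].astype(np.uint8); k=max(cv2.findContours(m,0,1)[0],key=cv2.contourArea)
    P=unproj('top',k.reshape(-1,2),z)[:,:2]
    c,w,a=cv2.minAreaRect((P*1000).astype(np.float32)); print(n,round(d[0]['conf'],2),np.round(c,1),np.round(w,1),round(a,1), cv2.boundingRect(k))
c=vision.calibration('top'); Rm=cv2.Rodrigues(np.float64(c['rvec']))[0]; print('cam',-Rm.T@np.ravel(c['tvec']),vision.calibration('wrist')['T_tool_cam'])
E
python3 b.py
```

```text
tray 0.69 [ 522.9 -327.4] [303.6 228.3] 5.7 (364, 127, 119, 146)
power_bank 0.77 [608.4  34. ] [100.   46.7] 84.4 (230, 143, 48, 25)
drive 0.73 [595.9 -88.8] [88.  42.3] 84.2 (290, 151, 43, 23)
vitamin_jar 0.93 [528.1 -94.3] [52.1 63.6] 34.8 (304, 172, 31, 32)
spray_can 0.72 [540.2  58.1] [57.  49.9] 45.9 (226, 164, 27, 31)
clock 0.67 [545.2  58.7] [64.  51.1] 27.6 (226, 164, 29, 32)
candle 0.74 [ 429.5 -376.7] [69.2 93.2] 0.8 (431, 225, 46, 35)
storage_box 0.9 [494.9 337.1] [221.9 185.2] 3.6 (47, 145, 98, 117)
cam [0.39508638 0.01612556 1.03397987] [[-8.58046501e-04 -9.59855564e-01 -2.80493421e-01  7.66343541e-02]
 [ 9.99999243e-01 -1.07082405e-03  6.05328184e-04  6.79672937e-04]
 [-8.81386728e-04 -2.80492690e-01  9.59855757e-01  1.91967003e-02]
 [ 0.00000000e+00  0.00000000e+00  0.00000000e+00  1.00000000e+00]]
```

The top view shows the can at (238,178), clock at (280,182) and jar at (319,186) in the organiser. The bank is behind them at (254,155), the tray is on the right with the candle at (457,242), and the box is on the left. I'll move above the organiser to refine these with the wrist camera.

```bash
cat >> h.py <<'E'
YAW=-0.0995
def G(yaw,like):
    y=np.array([np.cos(yaw),np.sin(yaw),0])
    if y@like.as_matrix()[:,1]<0: y=-y
    z=np.array([0,0,-1.]); return R.from_matrix(np.c_[np.cross(y,z),y,z])
def plan(wps):
    "final share vectors, one line per call, through waypoints (x,y,z[,yaw])"
    q,Rt=pose()
    for w in wps:
        p=np.array(w[:3],float); g=G(w[3] if len(w)>3 else YAW,Rt); rv=(Rt.inv()*g).as_rotvec()
        d=p-q; n=max(1,int(np.ceil(max(np.abs(Rt.inv().apply(d)).max()/.15,np.linalg.norm(d)/.2,np.degrees(np.linalg.norm(rv))/29)-1e-3)))
        for i in range(n):
            print('to',w if i==n-1 else '..',(Rt.inv().apply(d/n)/.15).round(2).tolist(),(np.degrees(rv/n)/30).round(2).tolist())
            q=q+d/n; Rt=Rt*R.from_rotvec(rv/n)
E
python3 -c "
from h import *
plan([(.56,-.01,.47)])"
```

```text
to .. [-0.86, -0.67, -0.11] [0.0, -0.0, 0.59]
to .. [-1.02, -0.37, -0.11] [0.0, -0.0, 0.59]
to .. [-1.08, -0.05, -0.11] [0.0, -0.0, 0.59]
to (0.56, -0.01, 0.47) [-1.05, 0.29, -0.11] [0.0, -0.0, 0.59]
```

Emit:
play_rows:
  series:
    - [-0.17,-0.13,-0.02,0,0,0.12]
    - [-0.34,-0.27,-0.04,0,0,0.24]
    - [-0.52,-0.4,-0.07,0,0,0.35]
    - [-0.69,-0.54,-0.09,0,0,0.47]
    - [-0.86,-0.67,-0.11,0,0,0.59]
  fingers: 1
  squeeze: 30

```text
time: 1.95
ee_pos: [0.3363, 0.4217, 0.4215]
eef_rot: [0.362, 0.932, 0.0, -0.0]
ft_force: [0.5, -0.4, 0.1]
width: 0.087
grip_force: 0.0
```

Emit:
play_rows:
  series:
    - [-0.2,-0.07,-0.02,0,0,0.12]
    - [-0.4,-0.15,-0.04,0,0,0.24]
    - [-0.6,-0.22,-0.07,0,0,0.35]
    - [-0.8,-0.3,-0.09,0,0,0.47]
    - [-1,-0.37,-0.11,0,0,0.59]

```text
time: 2.45
ee_pos: [0.4101, 0.2788, 0.4381]
eef_rot: [0.502, 0.865, 0.0, -0.0]
ft_force: [0.5, -0.5, 1.5]
width: 0.0871
grip_force: 0.0
```

Emit:
play_rows:
  series:
    - [-0.2,-0.01,-0.02,0,0,0.12]
    - [-0.4,-0.02,-0.04,0,0,0.24]
    - [-0.6,-0.03,-0.07,0,0,0.35]
    - [-0.8,-0.04,-0.09,0,0,0.47]
    - [-1,-0.05,-0.11,0,0,0.59]

```text
time: 2.95
ee_pos: [0.4782, 0.1452, 0.4546]
eef_rot: [0.629, 0.777, 0.0, -0.0]
ft_force: [0.5, -0.8, -0.1]
width: 0.0871
grip_force: 0.0
```

Emit:
play_rows:
  series:
    - [-0.2,0.06,-0.02,0,0,0.12]
    - [-0.4,0.12,-0.04,0,0,0.24]
    - [-0.6,0.17,-0.07,0,0,0.35]
    - [-0.8,0.23,-0.09,0,0,0.47]
    - [-1,0.29,-0.11,0,0,0.59]

```text
time: 3.45
ee_pos: [0.5524, 0.0079, 0.4711]
eef_rot: [0.741, 0.671, 0.0, -0.0]
ft_force: [1.3, 0.0, 0.7]
width: 0.0868
grip_force: 0.0
```

```bash
cat >> h.py <<'E'
def wcam():
    q,Rt=pose(); T=np.array(vision.calibration('wrist')['T_tool_cam']); M=np.eye(4); M[:3,:3]=Rt.as_matrix(); M[:3,3]=q
    return M@T
def wun(W,uv,z):
    c=vision.calibration('wrist'); uv=np.float64(uv).reshape(-1,2)
    d=np.c_[uv,np.ones(len(uv))]@np.linalg.inv(K(c)).T@W[:3,:3].T; o=W[:3,3]
    return o+d*((z-o[2])/d[:,2])[:,None]
def wproj(W,P):
    c=vision.calibration('wrist'); V=np.linalg.inv(W); p=np.float64(P).reshape(-1,3)@V[:3,:3].T+V[:3,3]; p=p@K(c).T; return p[:,:2]/p[:,2:]
E
cat > w.py <<'E'
from h import *; import sys
s=status.read_state(); print(s['time'],pose()[0],pose()[1].as_rotvec(),s['ft_force'])
W=wcam(); im=vision.camera('wrist'); cv2.imwrite(f'pics/{sys.argv[1]}.png',im); np.save('W.npy',W)
for n in sys.argv[2:]:
    d=spotter.boxes_of('wrist',n); print(n,[(np.round(x['point'],4).tolist(),round(x['conf'],2)) for x in d[:2]])
E
python3 w.py w1 organiser clock vitamin_jar spray_can power_bank drive
```

```text
3.45 [0.55239904 0.0078737  0.47111274] [-2.32846118e+00 -2.10899430e+00 -7.37848437e-04] [1.33784977 0.00732754 0.73449748]
organiser [([0.5876, 0.0045, 0.004], 0.61)]
clock [([0.5527, -0.0105, 0.0872], 0.85)]
vitamin_jar [([0.5375, -0.0815, 0.0927], 0.92)]
spray_can [([0.5557, 0.0604, 0.1252], 0.64)]
power_bank [([0.6102, 0.0376, 0.0234], 0.91)]
drive [([0.5974, -0.0891, 0.0211], 0.77), ([0.5106, -0.2492, 0.0086], 0.4)]
```

View pics/w1.png

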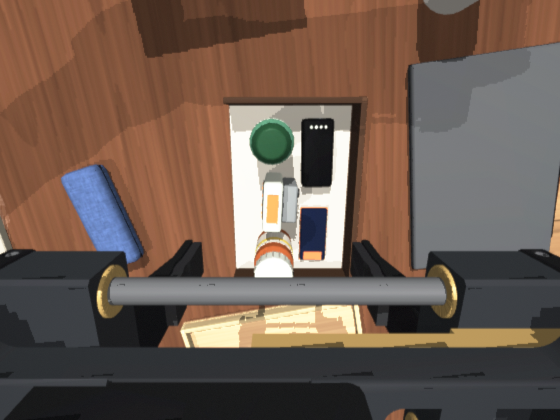

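The wrist view shows the can cap at (272,142), the clock's white top at about (273,206) with its housing to the right, and the bank at (317,152). The jar at (274,260) is partly hidden by the gripper.

Run:
```python
from h import *
W=np.load('W.npy')
U=lambda uv,z:(wun(W,uv,z)[:,:2]*1000).round(1).tolist()
im=cv2.imread('pics/w1.png')
g=cv2.cvtColor(im,6)
for n,z in dict(spray_can=.126,clock=.093,power_bank=.03,drive=.019).items():
    d=spotter.regions_of('wrist',n)
    m=d[0]['pixels'].astype(np.uint8); k=max(cv2.findContours(m,0,1)[0],key=cv2.contourArea)
    c,w,a=cv2.minAreaRect((wun(W,k.reshape(-1,2),z)[:,:2]*1000).astype(np.float32)); print(n,np.round(c,1),np.round(w,1),round(a,1),cv2.boundingRect(k))
print('floor corners',U([[231,105],[353,105],[346,268],[236,268]],.008))
print('can',U([[272,142]],.126),'clock white',U([[265,180],[283,180],[281,231],[264,231]],.093),'housing',U([[298,184],[297,220]],.072))
print('top-cam: jar cap',(unproj('top',[[320,183]],.113)*1000).round(1),'can',(unproj('top',[[239.5,174]],.126)*1000).round(1))
big=cv2.resize(im[90:290,220:380],None,fx=4.5,fy=2.9*1.0,interpolation=2)
t=cv2.imread('pics/top0.png')[120:225,210:350]; cv2.imwrite('pics/topcrop.png',cv2.resize(t,None,fx=5.6,fy=5.6,interpolation=2))
```

```text
spray_can [552.9  63.7] [46.5 46.5] 84.3 (249, 119, 45, 46)Traceback (most recent call last):
  File "<stdin>", line 8, in <module>
IndexError: list index out of range
```

Run:
```python
from h import *
W=np.load('W.npy')
U=lambda uv,z:(wun(W,uv,z)[:,:2]*1000).round(1).tolist()
for n,z in dict(clock=.093,power_bank=.03,drive=.019).items():
    d=spotter.regions_of('wrist',n)
    if not d: print(n,'none'); continue
    m=d[0]['pixels'].astype(np.uint8); k=max(cv2.findContours(m,0,1)[0],key=cv2.contourArea)
    c,w,a=cv2.minAreaRect((wun(W,k.reshape(-1,2),z)[:,:2]*1000).astype(np.float32)); print(n,np.round(c,1),np.round(w,1),round(a,1),cv2.boundingRect(k))
print('floor corners',U([[231,105],[353,105],[346,268],[236,268]],.008))
print('can',U([[272,142]],.126),'clock white',U([[265,180],[283,180],[281,231],[264,231]],.093),'housing',U([[298,184],[297,220]],.072))
print('top-cam: jar cap',(unproj('top',[[320,183]],.113)*1000).round(1),'can',(unproj('top',[[239.5,174]],.126)*1000).round(1))
t=cv2.imread('pics/top0.png')[120:225,210:350]; cv2.imwrite('pics/topcrop.png',cv2.resize(t,None,fx=5.6,fy=5.6,interpolation=2))
```

```text
clock none
power_bank [611.9  35.6] [94.1 43.9] 85.6 (301, 118, 33, 70)
drive [598.6 -86.8] [83.2 41. ] 84.3 (299, 208, 28, 52)
floor corners [[499.9, 111.5], [668.7, 94.6], [650.1, -155.2], [472.5, -137.4]]
can [[553.9, 63.5]] clock white [[540.2, 17.7], [561.7, 15.5], [553.1, -49.3], [531.7, -47.1]] housing [[580.3, 4.4], [575.2, -43.8]]
top-cam: jar cap [[537.7 -96.5 113. ]] can [[550.2  58.8 126. ]]
```

View pics/topcrop.png

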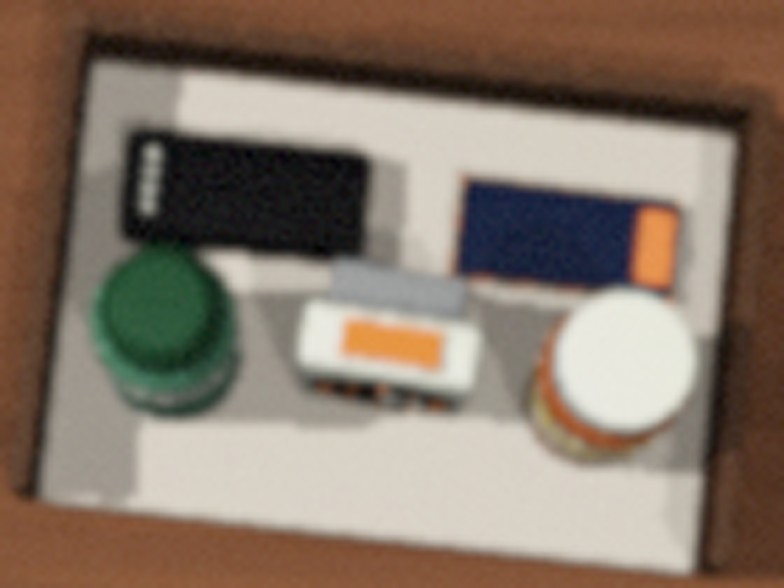

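Fixes agree: can (.553,.0635), clock case centre (.5467,-.016), jar about (.537,-.097). The row is collinear with 80 mm spacing. I'll take the clock first.

```bash
python3 -c "
from h import *
plan([(.5565,-.017,.36),(.5565,-.017,.224),(.5565,-.017,.36),(.499,-.286,.36),(.499,-.286,.223)])"
```

```text
to (0.5565, -0.017, 0.36) [-0.18, 0.05, 0.74] [0.0, -0.0, 0.01]
to (0.5565, -0.017, 0.224) [0.0, -0.0, 0.91] [0.0, 0.0, -0.0]
to (0.5565, -0.017, 0.36) [-0.0, -0.0, -0.91] [-0.0, 0.0, -0.0]
to .. [-0.91, -0.1, 0.0] [0.0, 0.0, -0.0]
to (0.499, -0.286, 0.36) [-0.91, -0.1, 0.0] [0.0, 0.0, -0.0]
to (0.499, -0.286, 0.223) [-0.0, 0.0, 0.91] [0.0, 0.0, -0.0]
```

Emit:
play_rows:
  series:
    - [-0.05,0.01,0.18,0,0,0]
    - [-0.09,0.03,0.37,0,0,0]
    - [-0.14,0.04,0.55,0,0,0]
    - [-0.18,0.05,0.74,0,0,0.01]
    - [-0.18,0.05,0.74,0,0,0.01]

```text
time: 4.55
ee_pos: [0.556, -0.018, 0.3565]
eef_rot: [0.742, 0.671, -0.003, -0.002]
ft_force: [-0.1, 0.3, -0.8]
width: 0.0871
grip_force: 0.0
```

Emit:
play_rows:
  series:
    - [0,0,0.25,0,0,0]
    - [0,0,0.5,0,0,0]
    - [0,0,0.7,0,0,0]
    - [0,0,0.85,0,0,0]
    - [0,0,0.91,0,0,0]

```text
time: 5.05
ee_pos: [0.557, -0.0168, 0.2225]
eef_rot: [0.741, 0.671, -0.001, -0.001]
ft_force: [1.2, -0.0, 0.4]
width: 0.0872
grip_force: 0.0
```

Emit:
play_rows:
  series:
    - [0,0,0,0,0,0]
    - [0,0,0,0,0,0]
    - [0,0,0,0,0,0]
    - [0,0,0,0,0,0]
    - [0,0,0,0,0,0]
  fingers: -1
  squeeze: 25

```text
time: 5.55
ee_pos: [0.5573, -0.0175, 0.2239]
eef_rot: [0.742, 0.671, 0.001, 0.0]
ft_force: [-0.3, -0.7, -1.1]
width: 0.0549
grip_force: 0.0
```

Emit:
play_rows:
  series:
    - [0,0,0,0,0,0]
    - [0,0,0,0,0,0]
    - [0,0,0,0,0,0]
    - [0,0,0,0,0,0]
    - [0,0,0,0,0,0]

```text
time: 6.05
ee_pos: [0.5571, -0.0176, 0.2234]
eef_rot: [0.742, 0.671, 0.0, -0.0]
ft_force: [-2.9, -0.5, 5.3]
width: 0.044
grip_force: 24.8
```

Emit:
play_rows:
  series:
    - [0,0,-0.1,0,0,0]
    - [0,0,-0.3,0,0,0]
    - [0,0,-0.5,0,0,0]
    - [0,0,-0.7,0,0,0]
    - [0,0,-0.91,0,0,0]

```text
time: 6.55
ee_pos: [0.5568, -0.0177, 0.3616]
eef_rot: [0.742, 0.671, 0.0, 0.0]
ft_force: [1.3, 0.2, -1.5]
width: 0.0441
grip_force: 24.8
```

Emit:
play_rows:
  series:
    - [-0.12,-0.01,0,0,0,0]
    - [-0.3,-0.03,0,0,0,0]
    - [-0.5,-0.05,0,0,0,0]
    - [-0.7,-0.08,0,0,0,0]
    - [-0.91,-0.1,0,0,0,0]

```text
time: 7.05
ee_pos: [0.528, -0.153, 0.3605]
eef_rot: [0.742, 0.671, 0.0, 0.0]
ft_force: [0.1, 0.5, -1.9]
width: 0.0443
grip_force: 24.8
```

Emit:
play_rows:
  series:
    - [-0.2,-0.02,0,0,0,0]
    - [-0.4,-0.04,0,0,0,0]
    - [-0.6,-0.07,0,0,0,0]
    - [-0.8,-0.09,0,0,0,0]
    - [-0.9,-0.1,0,0,0,0]

```text
time: 7.55
ee_pos: [0.4988, -0.2876, 0.3606]
eef_rot: [0.743, 0.67, -0.0, 0.001]
ft_force: [-0.0, 0.4, -1.7]
width: 0.044
grip_force: 24.8
```

```bash
python3 -c "
from h import *
plan([(.499,-.286,.223)]); print(status.read_state()['width'],pose()[0])"
```

```text
to (0.499, -0.286, 0.223) [0.01, -0.0, 0.92] [0.0, 0.0, -0.01]
0.04397604566242697 [ 0.49880553 -0.287575    0.36064996]
```

Emit:
play_rows:
  series:
    - [0,0,0.2,0,0,0]
    - [0,0,0.45,0,0,0]
    - [0,0,0.7,0,0,0]
    - [0,0,0.85,0,0,0]
    - [0,0,0.9,0,0,0]

```text
time: 8.05
ee_pos: [0.4995, -0.2842, 0.2229]
eef_rot: [0.742, 0.671, -0.001, -0.002]
ft_force: [-0.5, 1.0, -1.2]
width: 0.0441
grip_force: 24.8
```

Emit:
play_rows:
  series:
    - [0,0,0.01,0,0,0]
    - [0,0,0.02,0,0,0]
    - [0,0,0.02,0,0,0]
    - [0,0,0.025,0,0,0]
    - [0,0,0.025,0,0,0]

```text
time: 8.55
ee_pos: [0.5003, -0.2848, 0.2216]
eef_rot: [0.742, 0.671, 0.0, 0.0]
ft_force: [0.1, 0.1, -1.3]
width: 0.0443
grip_force: 24.8
```

Emit:
play_rows:
  series:
    - [0,0,0,0,0,0]
    - [0,0,0,0,0,0]
    - [0,0,0,0,0,0]
    - [0,0,0,0,0,0]
    - [0,0,0,0,0,0]
  fingers: 1

```text
time: 9.05
ee_pos: [0.5002, -0.2847, 0.221]
eef_rot: [0.742, 0.671, 0.0, -0.0]
ft_force: [0.5, 0.1, -0.8]
width: 0.0763
grip_force: 0.0
```

Emit:
play_rows:
  series:
    - [0,0,-0.05,0,0,0]
    - [0,0,-0.2,0,0,0]
    - [0,0,-0.45,0,0,0]
    - [0,0,-0.7,0,0,0]
    - [0,0,-0.95,0,0,0]

```text
time: 9.55
ee_pos: [0.4998, -0.2848, 0.3655]
eef_rot: [0.742, 0.671, 0.0, 0.0]
ft_force: [1.4, 0.1, -0.2]
width: 0.0869
grip_force: 0.0
```

```bash
python3 -c "
from h import *
plan([(.537,-.03,.37)])"
```

```text
to .. [0.86, 0.04, -0.01] [0.0, 0.0, -0.0]
to (0.537, -0.03, 0.37) [0.86, 0.04, -0.01] [0.0, 0.0, -0.0]
```

Emit:
play_rows:
  series:
    - [0.15,0.01,-0.06,0,0,0]
    - [0.35,0.01,-0.12,0,0,0]
    - [0.5,0.02,-0.18,0,0,0]
    - [0.65,0.03,-0.24,0,0,0]
    - [0.8,0.03,-0.3,0,0,0]

```text
time: 10.05
ee_pos: [0.5165, -0.165, 0.4095]
eef_rot: [0.742, 0.671, 0.0, 0.0]
ft_force: [0.9, -0.8, 0.0]
width: 0.087
grip_force: 0.0
```

Emit:
play_rows:
  series:
    - [0.2,0,0,0,0,0]
    - [0.4,0.01,0,0,0,0]
    - [0.6,0.02,0,0,0,0]
    - [0.75,0.03,0,0,0,0]
    - [0.75,0.03,0,0,0,0]

```text
time: 10.55
ee_pos: [0.5327, -0.0507, 0.4089]
eef_rot: [0.74, 0.673, 0.0, -0.0]
ft_force: [-1.4, -0.2, 0.2]
width: 0.0872
grip_force: 0.0
```

```bash
python3 w.py w2 vitamin_jar spray_can
python3 - <<'E'
from h import *
W=np.load('W.npy')
for n,z in dict(vitamin_jar=.113,spray_can=.126).items():
    d=spotter.regions_of('wrist',n)
    if not d: print(n,'none'); continue
    m=d[0]['pixels'].astype(np.uint8); k=max(cv2.findContours(m,0,1)[0],key=cv2.contourArea)
    c,w,a=cv2.minAreaRect((wun(W,k.reshape(-1,2),z)[:,:2]*1000).astype(np.float32)); print(n,np.round(c,1),np.round(w,1),round(a,1),cv2.boundingRect(k))
E
```

```text
10.55 [ 0.5326961  -0.05074514  0.40885576] [-2.32385061e+00 -2.11316701e+00 -1.52651070e-03] [-1.4336212  -0.16957105  0.23138396]
vitamin_jar [([0.5358, -0.0872, 0.1158], 0.93)]
spray_can [([0.5028, -0.2576, 0.0188], 0.21)]
vitamin_jar [538.9 -83.9] [75.7 48.3] 86.3 (261, 200, 50, 73)
spray_can [551.2  57.6] [46.6 46.6] 20.1 (257, 47, 58, 66)
```

View pics/w2.png

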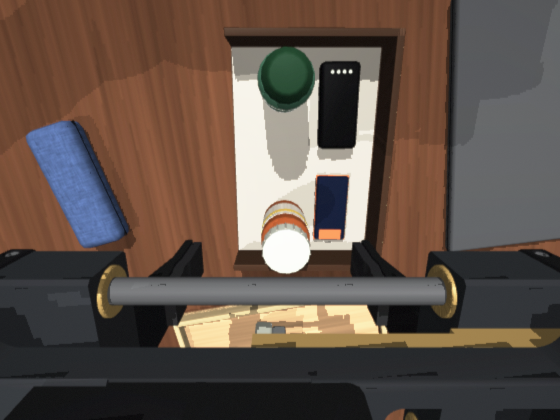

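The wrist view shows the jar cap centred at about (286,249) and the can cap at about (286,76). The clock stands on the tray.

Run:
```python
from h import *
W=np.load('W.npy')
print('jar',wun(W,[[286,249],[262,249],[310,249]],.113).round(4),'can',wun(W,[[286,76],[286,48],[286,104]],.126).round(4))
plan([(.5375,-.097,.36),(.5375,-.097,.236),(.5375,-.097,.37),(.603,-.274,.37)])
```

```text
jar [[ 0.5384 -0.0963  0.113 ]
 [ 0.5147 -0.094   0.113 ]
 [ 0.5621 -0.0985  0.113 ]] can [[0.5517 0.06   0.126 ]
 [0.5534 0.0802 0.126 ]
 [0.5498 0.0387 0.126 ]]
to (0.5375, -0.097, 0.36) [-0.27, 0.06, 0.33] [0.0, 0.0, -0.0]
to (0.5375, -0.097, 0.236) [0.0, 0.0, 0.83] [-0.0, 0.0, 0.0]
to (0.5375, -0.097, 0.37) [-0.0, -0.0, -0.89] [-0.0, 0.0, 0.0]
to .. [-0.57, 0.28, 0.0] [0.0, 0.0, 0.0]
to (0.603, -0.274, 0.37) [-0.57, 0.28, 0.0] [0.0, 0.0, 0.0]
```

Emit:
play_rows:
  series:
    - [-0.09,0.02,0.1,0,0,0]
    - [-0.18,0.04,0.2,0,0,0]
    - [-0.27,0.06,0.3,0,0,0]
    - [-0.28,0.06,0.33,0,0,0]
    - [-0.28,0.06,0.33,0,0,0]

```text
time: 11.3
ee_pos: [0.5368, -0.0975, 0.3586]
eef_rot: [0.742, 0.67, -0.0, -0.0]
ft_force: [-0.2, -1.0, 0.6]
width: 0.0872
grip_force: 0.0
```

Emit:
play_rows:
  series:
    - [0,0,0.2,0,0,0]
    - [0,0,0.4,0,0,0]
    - [0,0,0.6,0,0,0]
    - [0,0,0.75,0,0,0]
    - [0,0,0.83,0,0,0]

```text
time: 11.8
ee_pos: [0.5369, -0.0961, 0.2334]
eef_rot: [0.741, 0.671, -0.0, -0.001]
ft_force: [0.6, 0.2, -0.7]
width: 0.0871
grip_force: 0.0
```

Emit:
play_rows:
  series:
    - [0,0,0,0,0,0]
    - [0,0,0,0,0,0]
    - [0,0,0,0,0,0]
    - [0,0,0,0,0,0]
    - [0,0,0,0,0,0]
  fingers: -1

```text
time: 12.3
ee_pos: [0.5373, -0.097, 0.2352]
eef_rot: [0.742, 0.671, 0.001, 0.0]
ft_force: [0.2, 0.4, 0.3]
width: 0.0549
grip_force: 0.0
```

Emit:
play_rows:
  series:
    - [0,0,0,0,0,0]
    - [0,0,0,0,0,0]
    - [0,0,0,0,0,0]
    - [0,0,0,0,0,0]

```text
time: 12.7
ee_pos: [0.5374, -0.097, 0.2351]
eef_rot: [0.742, 0.671, 0.0, 0.0]
ft_force: [-0.2, 0.1, 6.0]
width: 0.0533
grip_force: 24.9
```

Emit:
play_rows:
  series:
    - [0,0,-0.1,0,0,0]
    - [0,0,-0.3,0,0,0]
    - [0,0,-0.5,0,0,0]
    - [0,0,-0.7,0,0,0]
    - [0,0,-0.85,0,0,0]

```text
time: 13.2
ee_pos: [0.5369, -0.0973, 0.3646]
eef_rot: [0.742, 0.671, 0.001, 0.0]
ft_force: [0.5, 0.7, -1.4]
width: 0.0532
grip_force: 24.9
```

Emit:
play_rows:
  series:
    - [-0.15,0.07,0,0,0,0]
    - [-0.35,0.17,0,0,0,0]
    - [-0.55,0.27,0,0,0,0]
    - [-0.75,0.37,0,0,0,0]
    - [-0.95,0.47,0,0,0,0]

```text
time: 13.7
ee_pos: [0.5932, -0.2469, 0.3626]
eef_rot: [0.741, 0.671, -0.0, -0.0]
ft_force: [1.0, -0.1, -1.2]
width: 0.0528
grip_force: 24.9
```

Emit:
play_rows:
  series:
    - [-0.1,0.05,0,0,0,0]
    - [-0.19,0.09,0,0,0,0]
    - [-0.19,0.09,0,0,0,0]
    - [-0.19,0.09,0,0,0,0]

```text
time: 14.1
ee_pos: [0.6034, -0.2753, 0.3622]
eef_rot: [0.742, 0.671, -0.0, -0.0]
ft_force: [-0.5, 0.5, -0.9]
width: 0.0529
grip_force: 24.9
```

```bash
python3 -c "
from h import *
plan([(.603,-.274,.234)]); print(pose()[0])"
```

```text
to (0.603, -0.274, 0.234) [0.01, -0.0, 0.85] [-0.0, -0.0, -0.0]
[ 0.60337573 -0.27526706  0.36220104]
```

Emit:
play_rows:
  series:
    - [0,0,0.2,0,0,0]
    - [0,0,0.4,0,0,0]
    - [0,0,0.6,0,0,0]
    - [0,0,0.78,0,0,0]
    - [0,0,0.83,0,0,0]

```text
time: 14.6
ee_pos: [0.6029, -0.2735, 0.2347]
eef_rot: [0.741, 0.671, -0.001, -0.002]
ft_force: [-0.6, -0.8, -1.6]
width: 0.0529
grip_force: 24.9
```

Emit:
play_rows:
  series:
    - [0,0,0.01,0,0,0]
    - [0,0,0.02,0,0,0]
    - [0,0,0.03,0,0,0]
    - [0,0,0.03,0,0,0]
    - [0,0,0.03,0,0,0]

```text
time: 15.1
ee_pos: [0.6037, -0.2756, 0.2337]
eef_rot: [0.742, 0.671, 0.0, 0.0]
ft_force: [0.3, 0.1, -1.6]
width: 0.0531
grip_force: 24.9
```

Emit:
play_rows:
  series:
    - [0,0,0,0,0,0]
    - [0,0,0,0,0,0]
    - [0,0,0,0,0,0]
    - [0,0,0,0,0,0]
    - [0,0,0,0,0,0]
  fingers: 1

```text
time: 15.6
ee_pos: [0.6036, -0.2755, 0.233]
eef_rot: [0.742, 0.671, 0.0, 0.0]
ft_force: [0.6, -0.5, 0.4]
width: 0.0835
grip_force: 0.0
```

Emit:
play_rows:
  series:
    - [0,0,-0.05,0,0,0]
    - [0,0,-0.2,0,0,0]
    - [0,0,-0.45,0,0,0]
    - [0,0,-0.7,0,0,0]
    - [0,0,-0.93,0,0,0]

```text
time: 16.1
ee_pos: [0.6034, -0.2756, 0.3749]
eef_rot: [0.742, 0.671, 0.0, 0.0]
ft_force: [0.3, -1.2, -0.5]
width: 0.087
grip_force: 0.0
```

Emit:
play_rows:
  series:
    - [0.1,-0.03,0,0,0,0]
    - [0.25,-0.06,0,0,0,0]
    - [0.4,-0.1,0,0,0,0]
    - [0.6,-0.15,0,0,0,0]
    - [0.8,-0.2,0,0,0,0]

```text
time: 16.6
ee_pos: [0.5852, -0.152, 0.3724]
eef_rot: [0.742, 0.671, 0.0, -0.0]
ft_force: [0.4, 0.5, 0.5]
width: 0.087
grip_force: 0.0
```

Emit:
play_rows:
  series:
    - [0.2,-0.05,0,0,0,0]
    - [0.4,-0.1,0,0,0,0]
    - [0.6,-0.15,0,0,0,0]
    - [0.8,-0.2,0,0,0,0]
    - [1,-0.25,0,0,0,0]

```text
time: 17.1
ee_pos: [0.5628, 0.0013, 0.3725]
eef_rot: [0.741, 0.671, 0.0, -0.0]
ft_force: [-0.1, -0.6, -0.5]
width: 0.0874
grip_force: 0.0
```

Emit:
play_rows:
  series:
    - [0.2,-0.05,0,0,0,0]
    - [0.4,-0.1,0,0,0,0]
    - [0.4,-0.1,0,0,0,0]
    - [0.4,-0.1,0,0,0,0]

```text
time: 17.5
ee_pos: [0.5541, 0.0617, 0.3725]
eef_rot: [0.741, 0.672, 0.0, -0.0]
ft_force: [-0.7, -0.4, 0.1]
width: 0.0869
grip_force: 0.0
```

```bash
python3 -c "
from h import *
plan([(.553,.0622,.25),(.553,.0622,.40),(.577,-.367,.40)]); print(pose()[0])"
```

```text
to (0.553, 0.0622, 0.25) [0.0, -0.01, 0.82] [-0.0, -0.0, 0.0]
to (0.553, 0.0622, 0.4) [-0.0, 0.0, -1.0] [0.0, 0.0, 0.0]
to .. [-0.94, 0.15, -0.0] [-0.0, -0.0, 0.0]
to .. [-0.94, 0.15, -0.0] [-0.0, -0.0, 0.0]
to (0.577, -0.367, 0.4) [-0.94, 0.15, -0.0] [-0.0, -0.0, 0.0]
[0.55412977 0.06172851 0.37250189]
```

Emit:
play_rows:
  series:
    - [0,-0.01,0.2,0,0,0]
    - [0,-0.01,0.4,0,0,0]
    - [0,-0.01,0.6,0,0,0]
    - [0,-0.01,0.75,0,0,0]
    - [0,-0.01,0.82,0,0,0]

```text
time: 18.0
ee_pos: [0.5523, 0.0598, 0.2475]
eef_rot: [0.742, 0.67, -0.001, -0.0]
ft_force: [0.5, 0.2, 0.5]
width: 0.087
grip_force: 0.0
```

Emit:
play_rows:
  series:
    - [0,0,0,0,0,0]
    - [0,0,0,0,0,0]
    - [0,0,0,0,0,0]
    - [0,0,0,0,0,0]
    - [0,0,0,0,0,0]
  fingers: -1

```text
time: 18.5
ee_pos: [0.5531, 0.0613, 0.2502]
eef_rot: [0.742, 0.671, 0.001, 0.0]
ft_force: [-2.2, -0.0, 1.7]
width: 0.0547
grip_force: 0.9
```

Emit:
play_rows:
  series:
    - [0,0,0,0,0,0]
    - [0,0,0,0,0,0]
    - [0,0,0,0,0,0]
    - [0,0,0,0,0,0]

```text
time: 18.9
ee_pos: [0.5531, 0.0613, 0.25]
eef_rot: [0.742, 0.671, 0.0, -0.0]
ft_force: [-2.5, 0.9, 5.8]
width: 0.0524
grip_force: 24.9
```

Emit:
play_rows:
  series:
    - [0,0,-0.1,0,0,0]
    - [0,0,-0.3,0,0,0]
    - [0,0,-0.5,0,0,0]
    - [0,0,-0.75,0,0,0]
    - [0,0,-1,0,0,0]

```text
time: 19.4
ee_pos: [0.5525, 0.0609, 0.4015]
eef_rot: [0.742, 0.671, -0.0, 0.0]
ft_force: [0.9, 1.2, -3.0]
width: 0.0521
grip_force: 24.9
```

Emit:
play_rows:
  series:
    - [-0.12,0.02,0,0,0,0]
    - [-0.3,0.05,0,0,0,0]
    - [-0.5,0.08,0,0,0,0]
    - [-0.72,0.12,0,0,0,0]
    - [-0.94,0.15,0,0,0,0]

```text
time: 19.9
ee_pos: [0.561, -0.0825, 0.4002]
eef_rot: [0.741, 0.671, 0.0, 0.0]
ft_force: [1.0, 0.5, -2.2]
width: 0.0521
grip_force: 24.9
```

Emit:
play_rows:
  series:
    - [-0.2,0.03,0,0,0,0]
    - [-0.4,0.06,0,0,0,0]
    - [-0.6,0.09,0,0,0,0]
    - [-0.8,0.12,0,0,0,0]
    - [-1,0.16,0,0,0,0]

```text
time: 20.4
ee_pos: [0.5698, -0.2341, 0.4003]
eef_rot: [0.742, 0.671, 0.0, 0.0]
ft_force: [1.2, -0.6, -2.1]
width: 0.0523
grip_force: 24.9
```

Emit:
play_rows:
  series:
    - [-0.2,0.03,0,0,0,0]
    - [-0.4,0.06,0,0,0,0]
    - [-0.6,0.09,0,0,0,0]
    - [-0.8,0.13,0,0,0,0]
    - [-0.88,0.14,0,0,0,0]

```text
time: 20.9
ee_pos: [0.5768, -0.3693, 0.3998]
eef_rot: [0.743, 0.67, -0.001, 0.0]
ft_force: [-0.6, 0.6, -2.6]
width: 0.0523
grip_force: 24.9
```

```bash
python3 -c "
from h import *
plan([(.577,-.367,.249),(.577,-.367,.37),(.60,.01,.37)]); print(pose()[0])"
```

```text
to .. [0.01, 0.0, 0.5] [-0.0, 0.0, -0.0]
to (0.577, -0.367, 0.249) [0.01, 0.0, 0.5] [-0.0, 0.0, -0.0]
to (0.577, -0.367, 0.37) [0.0, 0.0, -0.81] [0.0, -0.0, 0.0]
to .. [0.84, -0.03, 0.0] [0.0, 0.0, 0.0]
to .. [0.84, -0.03, 0.0] [0.0, 0.0, 0.0]
to (0.6, 0.01, 0.37) [0.84, -0.03, 0.0] [0.0, 0.0, 0.0]
[ 0.57680474 -0.36930615  0.39978607]
```

Emit:
play_rows:
  series:
    - [0,0,0.25,0,0,0]
    - [0,0,0.5,0,0,0]
    - [0,0,0.75,0,0,0]
    - [0,0,0.9,0,0,0]
    - [0,0,0.98,0,0,0]

```text
time: 21.4
ee_pos: [0.5777, -0.3652, 0.2504]
eef_rot: [0.741, 0.671, -0.0, -0.002]
ft_force: [-0.7, 0.1, -2.2]
width: 0.0523
grip_force: 24.9
```

Emit:
play_rows:
  series:
    - [0,0,0.01,0,0,0]
    - [0,0,0.02,0,0,0]
    - [0,0,0.03,0,0,0]
    - [0,0,0.03,0,0,0]
    - [0,0,0.03,0,0,0]

```text
time: 21.9
ee_pos: [0.578, -0.3665, 0.2487]
eef_rot: [0.742, 0.671, 0.0, 0.0]
ft_force: [-0.6, 0.6, -1.6]
width: 0.0525
grip_force: 24.9
```

Emit:
play_rows:
  series:
    - [0,0,0,0,0,0]
    - [0,0,0,0,0,0]
    - [0,0,0,0,0,0]
    - [0,0,0,0,0,0]
    - [0,0,0,0,0,0]
  fingers: 1

```text
time: 22.4
ee_pos: [0.5779, -0.3664, 0.248]
eef_rot: [0.742, 0.671, 0.0, 0.0]
ft_force: [0.8, 1.0, -0.5]
width: 0.0828
grip_force: 0.0
```

Emit:
play_rows:
  series:
    - [0,0,-0.05,0,0,0]
    - [0,0,-0.2,0,0,0]
    - [0,0,-0.45,0,0,0]
    - [0,0,-0.7,0,0,0]
    - [0,0,-0.93,0,0,0]

```text
time: 22.9
ee_pos: [0.5777, -0.3665, 0.39]
eef_rot: [0.742, 0.671, 0.0, 0.0]
ft_force: [0.0, 0.2, -0.2]
width: 0.0869
grip_force: 0.0
```

Emit:
play_rows:
  series:
    - [0.1,0,0,0,0,0]
    - [0.25,-0.01,0,0,0,0]
    - [0.45,-0.02,0,0,0,0]
    - [0.65,-0.03,0,0,0,0]
    - [0.84,-0.03,0,0,0,0]

```text
time: 23.4
ee_pos: [0.5858, -0.239, 0.3875]
eef_rot: [0.741, 0.671, 0.0, -0.0]
ft_force: [0.1, -0.1, 0.2]
width: 0.0871
grip_force: 0.0
```

Emit:
play_rows:
  series:
    - [0.2,-0.01,0,0,0,0]
    - [0.4,-0.02,0,0,0,0]
    - [0.6,-0.02,0,0,0,0]
    - [0.8,-0.03,0,0,0,0]
    - [1,-0.03,0,0,0,0]

```text
time: 23.9
ee_pos: [0.5962, -0.0894, 0.3876]
eef_rot: [0.741, 0.671, 0.0, -0.0]
ft_force: [0.3, 0.1, 1.2]
width: 0.0869
grip_force: 0.0
```

Emit:
play_rows:
  series:
    - [0.2,-0.01,0,0,0,0]
    - [0.4,-0.02,0,0,0,0]
    - [0.6,-0.02,0,0,0,0]
    - [0.7,-0.03,0,0,0,0]
    - [0.7,-0.03,0,0,0,0]

```text
time: 24.4
ee_pos: [0.6024, 0.0165, 0.3873]
eef_rot: [0.74, 0.672, 0.0, -0.0]
ft_force: [0.4, -0.5, 0.6]
width: 0.0871
grip_force: 0.0
```

```bash
python3 w.py w3 power_bank drive
python3 - <<'E'
from h import *
W=np.load('W.npy')
im=vision.camera('side'); cv2.imwrite('pics/side1.png',im)
for n,z in dict(power_bank=.03,drive=.019).items():
    d=spotter.regions_of('wrist',n)
    if not d: print(n,'none'); continue
    m=d[0]['pixels'].astype(np.uint8); k=max(cv2.findContours(m,0,1)[0],key=cv2.contourArea)
    c,w,a=cv2.minAreaRect((wun(W,k.reshape(-1,2),z)[:,:2]*1000).astype(np.float32)); print(n,np.round(c,1),np.round(w,1),round(a,1),cv2.boundingRect(k))
d=spotter.regions_of('side','storage_box'); print([ (x['conf'],cv2.boundingRect(x['pixels'].astype(np.uint8))) for x in d[:1]])
t=cv2.imread('pics/top0.png')[140:270,40:150]; s=cv2.imread('pics/side0.png')[85:180,165:290]
cv2.imwrite('pics/box.png',np.hstack([cv2.resize(t,(400,473),interpolation=2),cv2.resize(s,(400,473),interpolation=2)]))
plan([(.6115,.036,.24)])
E
```

```text
24.4 [0.60237641 0.01650277 0.3872517 ] [-2.32498941e+00 -2.11160171e+00 -2.27264462e-04] [ 0.36554263 -0.461365    0.57299917]
power_bank []
drive [([0.5972, -0.0751, 0.0213], 0.97)]
power_bank [612.8  35.5] [95.4 44.3] 85.2 (264, 130, 40, 85)
drive [601.3 -70.3] [56.5 40.3] 83.9 (266, 235, 33, 42)
[(0.89, (174, 88, 104, 88))]
to (0.6115, 0.036, 0.24) [0.16, 0.04, 0.98] [0.0, 0.0, -0.0]
```

View pics/side1.png

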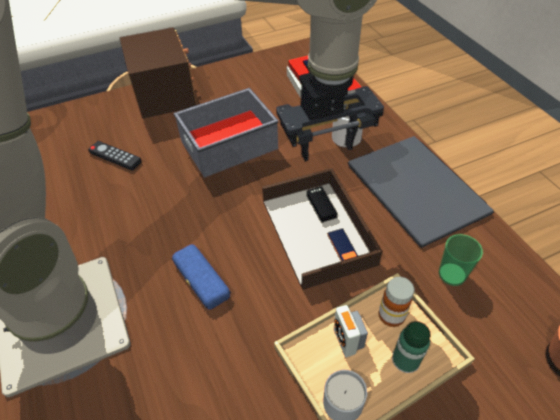

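View pics/box.png

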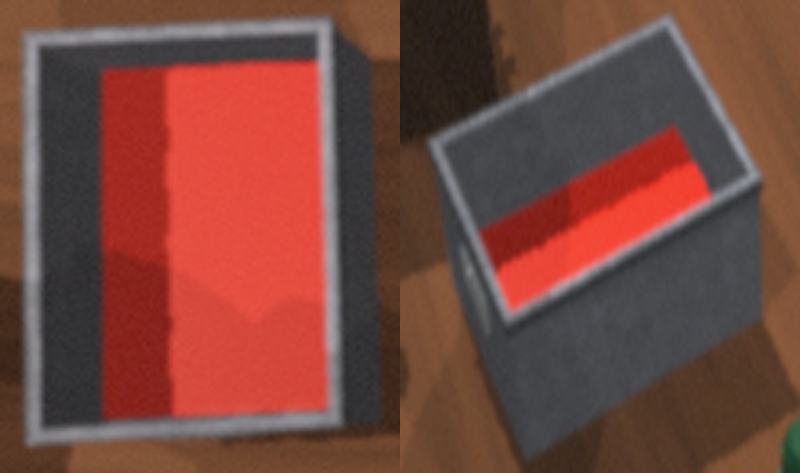

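All three stand upright on the tray and the bank is clear. Next I'll grip the bank with the fingers part-closed, because of the back wall, and work out the box pose and book height.

Emit:
play_rows:
  series:
    - [0.05,0.01,0.25,0,0,0]
    - [0.1,0.03,0.5,0,0,0]
    - [0.15,0.04,0.75,0,0,0]
    - [0.16,0.04,0.9,0,0,0]
    - [0.16,0.04,0.9,0,0,0]
  fingers: 0.25

```text
time: 25.25
ee_pos: [0.6096, 0.0372, 0.2492]
eef_rot: [0.742, 0.671, -0.003, -0.001]
ft_force: [-0.4, -0.1, 0.1]
width: 0.0571
grip_force: 0.0
```

Run:
```python
from h import *
px=np.array([[28,33],[332,18],[342,430],[28,443]])/3.636+[40,140]
P=unproj('top',px,.095)[:,:2]; c=P.mean(0); print('box corners',P.round(3).tolist(),c.round(4))
x=(P[0]+P[1]-P[2]-P[3])/2; print('L',np.linalg.norm(x),'W',np.linalg.norm((P[0]+P[3]-P[1]-P[2])/2),'yaw',np.degrees(np.arctan2(x[1],x[0])))
a=np.arctan2(x[1],x[0]); e=np.array([-np.sin(a),np.cos(a)]);ex=np.array([np.cos(a),np.sin(a)])
for z in(.025,.035,.045,.055,.06):
    print(z,[((unproj('top',(np.array(uv)/3.636+[40,140]),z)[0,:2]-c)@v).round(4) for uv,v in(((102,250),e),((210,66),ex),((220,418),ex))])
s=status.read_state(); print(s['ee_pos'],s['width']); plan([(.6115,.0355,.195)])
```

```text
box corners [[0.598, 0.435], [0.609, 0.274], [0.388, 0.259], [0.379, 0.421]] [0.4935 0.3471]
L 0.22031772977168884 W 0.16236249558134858 yaw 3.754633815672735
0.025 [np.float64(0.0699), np.float64(0.1027), np.float64(-0.1)]
0.035 [np.float64(0.066), np.float64(0.1005), np.float64(-0.1002)]
0.045 [np.float64(0.0621), np.float64(0.0983), np.float64(-0.1004)]
0.055 [np.float64(0.0582), np.float64(0.0961), np.float64(-0.1006)]
0.06 [np.float64(0.0562), np.float64(0.095), np.float64(-0.1007)]
[0.60964608 0.03722912 0.24921437] 0.057104320996761694
to (0.6115, 0.0355, 0.195) [-0.01, 0.02, 0.36] [-0.01, 0.0, -0.0]
```

Emit:
play_rows:
  series:
    - [-0.01,0.01,0.1,0,0,0]
    - [-0.01,0.01,0.2,0,0,0]
    - [-0.01,0.01,0.3,0,0,0]
    - [-0.01,0.01,0.36,0,0,0]
    - [-0.01,0.01,0.36,0,0,0]

```text
time: 25.75
ee_pos: [0.6117, 0.0357, 0.197]
eef_rot: [0.742, 0.671, -0.001, -0.001]
ft_force: [0.8, 0.3, 0.1]
width: 0.0544
grip_force: 0.0
```

Emit:
play_rows:
  series:
    - [0,0,0,0,0,0]
    - [0,0,0,0,0,0]
    - [0,0,0,0,0,0]
    - [0,0,0,0,0,0]
    - [0,0,0,0,0,0]
  fingers: -1
  squeeze: 25

```text
time: 26.25
ee_pos: [0.6125, 0.0357, 0.1992]
eef_rot: [0.742, 0.671, 0.001, 0.0]
ft_force: [-1.3, 0.1, 4.7]
width: 0.0439
grip_force: 25.0
```

Emit:
play_rows:
  series:
    - [0,0,-0.05,0,0,0]
    - [0,0,-0.1,0,0,0]
    - [0,0,-0.2,0,0,0]
    - [0,0,-0.3,0,0,0]
    - [0,0,-0.4,0,0,0]

```text
time: 26.75
ee_pos: [0.6123, 0.0357, 0.2603]
eef_rot: [0.742, 0.671, 0.0, 0.0]
ft_force: [0.0, 0.3, -0.8]
width: 0.0439
grip_force: 25.0
```

```bash
python3 -c "
from h import *
print(status.read_state()['width']); plan([(.61,.036,.35),(.495,.345,.35)])"
```

```text
0.04389443081249797
to (0.61, 0.036, 0.35) [0.0, -0.02, -0.6] [0.0, -0.0, -0.0]
to .. [0.99, -0.48, -0.0] [-0.0, 0.0, 0.0]
to (0.495, 0.345, 0.35) [0.99, -0.48, -0.0] [-0.0, 0.0, 0.0]
```

Emit:
play_rows:
  series:
    - [0,0,-0.15,0,0,0]
    - [0,0,-0.3,0,0,0]
    - [0,0,-0.45,0,0,0]
    - [0,0,-0.55,0,0,0]
    - [0,0,-0.6,0,0,0]

```text
time: 27.25
ee_pos: [0.6124, 0.0356, 0.3506]
eef_rot: [0.742, 0.671, 0.001, 0.001]
ft_force: [0.5, 0.6, -1.3]
width: 0.0438
grip_force: 25.0
```

Emit:
play_rows:
  series:
    - [0.15,-0.07,0,0,0,0]
    - [0.35,-0.17,0,0,0,0]
    - [0.55,-0.27,0,0,0,0]
    - [0.75,-0.36,0,0,0,0]
    - [0.99,-0.48,0,0,0,0]

```text
time: 27.75
ee_pos: [0.5549, 0.1909, 0.3482]
eef_rot: [0.742, 0.67, -0.0, 0.0]
ft_force: [-0.3, 0.3, 0.2]
width: 0.0435
grip_force: 25.0
```

Emit:
play_rows:
  series:
    - [0.2,-0.1,0,0,0,0]
    - [0.4,-0.2,0,0,0,0]
    - [0.6,-0.3,0,0,0,0]
    - [0.8,-0.39,0,0,0,0]
    - [0.99,-0.48,0,0,0,0]

```text
time: 28.25
ee_pos: [0.4977, 0.3469, 0.3481]
eef_rot: [0.741, 0.671, -0.0, -0.0]
ft_force: [0.9, -1.3, -1.6]
width: 0.0436
grip_force: 25.0
```

Emit:
play_rows:
  series:
    - [0,0,0.15,0,0,0]
    - [0,0,0.3,0,0,0]
    - [0,0,0.45,0,0,0]
    - [0,0,0.5,0,0,0]
    - [0,0,0.5,0,0,0]

```text
time: 28.75
ee_pos: [0.4982, 0.3453, 0.2724]
eef_rot: [0.742, 0.671, -0.001, 0.0]
ft_force: [0.5, -0.8, -1.2]
width: 0.0438
grip_force: 25.0
```

```bash
python3 w.py w4 storage_box; python3 -c "
from h import *
print((unproj('top',[[68,205]],.03)).round(3)); plan([(.495,.347,.26)])"
```

```text
28.75 [0.49817835 0.34534056 0.27240601] [ 2.32963869  2.10757117 -0.00395733] [ 0.53709954 -0.78479449 -1.1595633 ]
storage_box [([0.5262, 0.4094, 0.0765], 0.85)]
[[0.495 0.415 0.03 ]]
to (0.495, 0.347, 0.26) [0.01, -0.03, 0.1] [0.0, -0.0, -0.0]
```

View pics/w4.png

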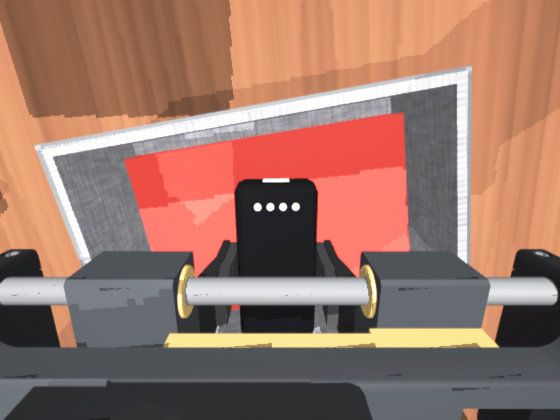

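The bank is held inside the box walls above the red cover. The cover's far corners are at about (127,158) and (404,113), and their spacing gives the height.

Run:
```python
from h import *
W=np.load('W.npy')
for z in(.025,.03,.035,.04,.045):
    p=wun(W,[[127,158],[404,113]],z); print(z,np.linalg.norm(p[0]-p[1]).round(4))
```

```text
0.025 0.2063
0.03 0.2017
0.035 0.1972
0.04 0.1927
0.045 0.1882
```

Emit:
play_rows:
  series:
    - [0,0,0.05,0,0,0]
    - [0,0,0.1,0,0,0]
    - [0,0,0.16,0,0,0]
    - [0,0,0.21,0,0,0]
    - [0,0,0.24,0,0,0]

```text
time: 29.35
ee_pos: [0.4983, 0.3454, 0.2364]
eef_rot: [0.742, 0.671, -0.001, -0.0]
ft_force: [-0.1, 0.9, -1.5]
width: 0.0438
grip_force: 25.0
```

Emit:
play_rows:
  series:
    - [0,0,0.005,0,0,0]
    - [0,0,0.01,0,0,0]
    - [0,0,0.015,0,0,0]
    - [0,0,0.02,0,0,0]
    - [0,0,0.025,0,0,0]

```text
time: 29.85
ee_pos: [0.4986, 0.3456, 0.2339]
eef_rot: [0.742, 0.671, 0.0, -0.0]
ft_force: [0.1, 0.7, -0.9]
width: 0.0437
grip_force: 25.0
```

Emit:
play_rows:
  series:
    - [0,0,0.007,0,0,0]
    - [0,0,0.014,0,0,0]
    - [0,0,0.02,0,0,0]
    - [0,0,0.027,0,0,0]
    - [0,0,0.027,0,0,0]

```text
time: 30.35
ee_pos: [0.4985, 0.3456, 0.2295]
eef_rot: [0.742, 0.671, -0.0, -0.0]
ft_force: [0.2, -0.2, -1.8]
width: 0.0437
grip_force: 25.0
```

Emit:
play_rows:
  series:
    - [0,0,0.005,0,0,0]
    - [0,0,0.01,0,0,0]
    - [0,0,0.01,0,0,0]
    - [0,0,0.015,0,0,0]
    - [0,0,0.015,0,0,0]

```text
time: 30.85
ee_pos: [0.4985, 0.3456, 0.2274]
eef_rot: [0.742, 0.671, -0.0, -0.0]
ft_force: [0.9, -0.1, -0.5]
width: 0.0437
grip_force: 25.0
```

Emit:
play_rows:
  series:
    - [0,0,0.005,0,0,0]
    - [0,0,0.01,0,0,0]
    - [0,0,0.012,0,0,0]
    - [0,0,0.012,0,0,0]
    - [0,0,0.012,0,0,0]

```text
time: 31.35
ee_pos: [0.4986, 0.3456, 0.2266]
eef_rot: [0.742, 0.671, 0.0, -0.0]
ft_force: [-4.5, -2.9, 9.8]
width: 0.0439
grip_force: 25.0
```

Emit:
play_rows:
  series:
    - [0,0,0.004,0,0,0]
    - [0,0,0.008,0,0,0]
    - [0,0,0.01,0,0,0]
    - [0,0,0.01,0,0,0]
    - [0,0,0.01,0,0,0]

```text
time: 31.85
ee_pos: [0.4987, 0.3455, 0.2265]
eef_rot: [0.742, 0.671, 0.0, -0.001]
ft_force: [-9.8, -5.3, 24.0]
width: 0.0437
grip_force: 25.0
```

Contact is at TCP z = 0.2266. I'll unload, release and retreat.

Emit:
play_rows:
  series:
    - [0,0,-0.006,0,0,0]
    - [0,0,-0.012,0,0,0]
    - [0,0,-0.014,0,0,0]
    - [0,0,-0.014,0,0,0]

```text
time: 32.25
ee_pos: [0.4986, 0.3457, 0.2265]
eef_rot: [0.742, 0.671, 0.0, -0.0]
ft_force: [-2.5, -1.1, 5.9]
width: 0.0439
grip_force: 25.0
```

Emit:
play_rows:
  series:
    - [0,0,0,0,0,0]
    - [0,0,0,0,0,0]
    - [0,0,0,0,0,0]
    - [0,0,0,0,0,0]
    - [0,0,0,0,0,0]
  fingers: 0.6

```text
time: 32.75
ee_pos: [0.4985, 0.3456, 0.2262]
eef_rot: [0.742, 0.671, -0.0, 0.0]
ft_force: [0.3, 0.6, -0.9]
width: 0.068
grip_force: 0.0
```

Emit:
play_rows:
  series:
    - [0,0,-0.05,0,0,0]
    - [0,0,-0.2,0,0,0]
    - [0,0,-0.4,0,0,0]
    - [0,0,-0.6,0,0,0]
    - [0,0,-0.8,0,0,0]

```text
time: 33.25
ee_pos: [0.4985, 0.3454, 0.3481]
eef_rot: [0.742, 0.671, 0.0, -0.0]
ft_force: [0.7, -0.7, -0.4]
width: 0.0696
grip_force: 0.0
```

Emit:
play_rows:
  series:
    - [0,0,-0.08,0,0,0]
    - [0,0,-0.15,0,0,0]
    - [0,0,-0.2,0,0,0]
    - [0,0,-0.2,0,0,0]
  fingers: 1

```text
time: 33.65
ee_pos: [0.4986, 0.3456, 0.3764]
eef_rot: [0.742, 0.671, 0.0, 0.0]
ft_force: [-0.1, 0.9, -0.4]
width: 0.0858
grip_force: 0.0
```

```bash
python3 w.py w5 power_bank storage_box
python3 - <<'E'
from h import *
im=vision.camera('top'); cv2.imwrite('pics/top2.png',im)
W=np.load('W.npy')
im2=cv2.imread('pics/w5.png'); cv2.imwrite('pics/c5.png',np.hstack([cv2.resize(im2,(400,300)),cv2.resize(im,(400,300))]))
plan([(.578,-.3665,.39)])
E
```

```text
33.65 [0.49856983 0.34563349 0.37642797] [2.32956454e+00 2.10777494e+00 3.47441423e-04] [-0.10411     0.93823852 -0.41397661]
power_bank [([0.498, 0.3499, 0.0528], 0.88)]
storage_box [([0.5157, 0.3696, 0.0691], 0.61)]
to .. [-0.93, 0.2, -0.02] [-0.0, 0.0, -0.0]
to .. [-0.93, 0.2, -0.02] [-0.0, 0.0, -0.0]
to .. [-0.93, 0.2, -0.02] [-0.0, 0.0, -0.0]
to .. [-0.93, 0.2, -0.02] [-0.0, 0.0, -0.0]
to (0.578, -0.3665, 0.39) [-0.93, 0.2, -0.02] [-0.0, 0.0, -0.0]
```

View pics/c5.png

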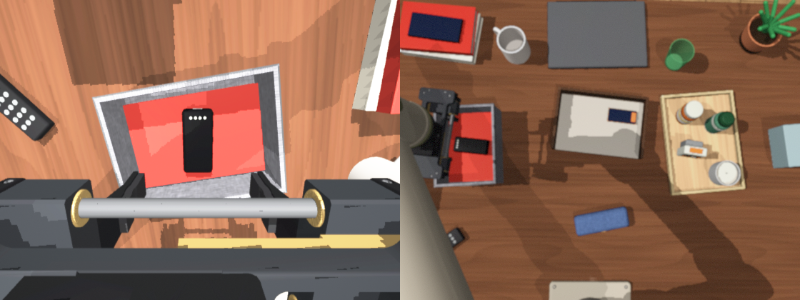

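The bank lies flat on the books near the box centre, and all three items are upright on the tray. Next I'll fetch the can.

Emit:
play_rows:
  series:
    - [-0.15,0.03,0,0,0,0]
    - [-0.35,0.07,-0.02,0,0,0]
    - [-0.55,0.12,-0.04,0,0,0]
    - [-0.75,0.16,-0.06,0,0,0]
    - [-0.95,0.2,-0.08,0,0,0]

```text
time: 34.35
ee_pos: [0.5141, 0.1995, 0.3877]
eef_rot: [0.742, 0.671, -0.0, -0.0]
ft_force: [1.3, 0.2, -0.2]
width: 0.0871
grip_force: 0.0
```

Emit:
play_rows:
  series:
    - [-0.2,0.04,0,0,0,0]
    - [-0.4,0.08,0,0,0,0]
    - [-0.6,0.12,0,0,0,0]
    - [-0.8,0.16,0,0,0,0]
    - [-1,0.2,0,0,0,0]

```text
time: 34.85
ee_pos: [0.5289, 0.0473, 0.3877]
eef_rot: [0.742, 0.671, -0.0, -0.0]
ft_force: [-1.1, -0.9, -0.1]
width: 0.0869
grip_force: 0.0
```

Emit:
play_rows:
  series:
    - [-0.2,0.04,0,0,0,0]
    - [-0.4,0.08,0,0,0,0]
    - [-0.6,0.12,0,0,0,0]
    - [-0.8,0.16,0,0,0,0]
    - [-1,0.2,0,0,0,0]

```text
time: 35.35
ee_pos: [0.5438, -0.1048, 0.3877]
eef_rot: [0.741, 0.671, -0.0, -0.0]
ft_force: [0.5, -0.3, -0.7]
width: 0.087
grip_force: 0.0
```

Emit:
play_rows:
  series:
    - [-0.2,0.05,0,0,0,0]
    - [-0.4,0.1,0,0,0,0]
    - [-0.6,0.14,0,0,0,0]
    - [-0.8,0.18,0,0,0,0]
    - [-1,0.22,0,0,0,0]

```text
time: 35.85
ee_pos: [0.5618, -0.2573, 0.3875]
eef_rot: [0.741, 0.671, -0.0, -0.0]
ft_force: [0.4, 0.7, -0.2]
width: 0.0869
grip_force: 0.0
```

Emit:
play_rows:
  series:
    - [-0.2,0.05,0,0,0,0]
    - [-0.4,0.09,0,0,0,0]
    - [-0.55,0.13,0,0,0,0]
    - [-0.68,0.16,0,0,0,0]
    - [-0.68,0.16,0,0,0,0]

```text
time: 36.35
ee_pos: [0.5745, -0.3629, 0.3871]
eef_rot: [0.743, 0.67, -0.001, -0.0]
ft_force: [-0.2, 0.1, -1.2]
width: 0.0871
grip_force: 0.0
```

```bash
python3 -c "
from h import *
print(pose()[0]);plan([(.578,-.3665,.37),(.578,-.3665,.248),(.578,-.3665,.40),(.5535,.062,.40)])"
```

```text
[ 0.57447897 -0.36293138  0.38706793]
to (0.578, -0.3665, 0.37) [-0.02, 0.03, 0.11] [-0.0, 0.0, -0.01]
to (0.578, -0.3665, 0.248) [0.0, 0.0, 0.81] [-0.0, 0.0, -0.0]
to .. [-0.0, 0.0, -0.51] [0.0, 0.0, -0.0]
to (0.578, -0.3665, 0.4) [-0.0, 0.0, -0.51] [0.0, 0.0, -0.0]
to .. [0.94, -0.15, 0.0] [0.0, -0.0, -0.0]
to .. [0.94, -0.15, 0.0] [0.0, -0.0, -0.0]
to (0.5535, 0.062, 0.4) [0.94, -0.15, 0.0] [0.0, -0.0, -0.0]
```

Emit:
play_rows:
  series:
    - [-0.02,0.02,0.2,0,0,0]
    - [-0.02,0.02,0.4,0,0,0]
    - [-0.02,0.02,0.6,0,0,0]
    - [-0.02,0.02,0.8,0,0,0]
    - [-0.02,0.02,0.92,0,0,0]

```text
time: 36.85
ee_pos: [0.5779, -0.362, 0.2473]
eef_rot: [0.741, 0.671, -0.0, -0.002]
ft_force: [-0.5, -0.0, -0.1]
width: 0.0868
grip_force: 0.0
```

Emit:
play_rows:
  series:
    - [0,0,0,0,0,0]
    - [0,0,0,0,0,0]
    - [0,0,0,0,0,0]
    - [0,0,0,0,0,0]
    - [0,0,0,0,0,0]
  fingers: -1

```text
time: 37.35
ee_pos: [0.5784, -0.3636, 0.2512]
eef_rot: [0.742, 0.671, 0.0, 0.001]
ft_force: [0.1, -0.1, 0.7]
width: 0.0548
grip_force: 0.7
```

Emit:
play_rows:
  series:
    - [0,0,0,0,0,0]
    - [0,0,0,0,0,0]
    - [0,0,0,0,0,0]
    - [0,0,0,0,0,0]

```text
time: 37.75
ee_pos: [0.5783, -0.3637, 0.251]
eef_rot: [0.742, 0.671, 0.0, 0.0]
ft_force: [-1.0, 1.9, 5.3]
width: 0.0525
grip_force: 25.0
```

Emit:
play_rows:
  series:
    - [0,0,-0.1,0,0,0]
    - [0,0,-0.3,0,0,0]
    - [0,0,-0.5,0,0,0]
    - [0,0,-0.75,0,0,0]
    - [0,0,-1,0,0,0]

```text
time: 38.25
ee_pos: [0.5779, -0.3632, 0.4021]
eef_rot: [0.742, 0.671, -0.0, -0.0]
ft_force: [-0.1, 0.4, -2.1]
width: 0.0527
grip_force: 25.0
```

Emit:
play_rows:
  series:
    - [0.12,-0.02,0,0,0,0]
    - [0.3,-0.05,0,0,0,0]
    - [0.5,-0.08,0,0,0,0]
    - [0.72,-0.12,0,0,0,0]
    - [0.94,-0.15,0,0,0,0]

```text
time: 38.75
ee_pos: [0.5693, -0.2198, 0.4008]
eef_rot: [0.742, 0.671, 0.0, -0.0]
ft_force: [0.0, -0.4, -2.1]
width: 0.0526
grip_force: 25.0
```

Emit:
play_rows:
  series:
    - [0.2,-0.03,0,0,0,0]
    - [0.4,-0.06,0,0,0,0]
    - [0.6,-0.09,0,0,0,0]
    - [0.8,-0.12,0,0,0,0]
    - [1,-0.16,0,0,0,0]

```text
time: 39.25
ee_pos: [0.5606, -0.0682, 0.4009]
eef_rot: [0.742, 0.671, 0.0, -0.0]
ft_force: [0.6, 0.5, -1.4]
width: 0.0522
grip_force: 25.0
```

Emit:
play_rows:
  series:
    - [0.2,-0.03,0,0,0,0]
    - [0.4,-0.06,0,0,0,0]
    - [0.6,-0.09,0,0,0,0]
    - [0.8,-0.13,0,0,0,0]
    - [0.88,-0.14,0,0,0,0]

```text
time: 39.75
ee_pos: [0.5527, 0.0674, 0.4006]
eef_rot: [0.74, 0.672, 0.0, -0.001]
ft_force: [-1.0, 0.0, -1.4]
width: 0.0524
grip_force: 25.0
```

```bash
python3 -c "
from h import *
print(pose()[0]);plan([(.5533,.0615,.252)])"
```

```text
[0.55271072 0.06738016 0.40064678]
to (0.5533, 0.0615, 0.252) [-0.04, 0.01, 0.99] [-0.0, -0.0, 0.01]
```

Emit:
play_rows:
  series:
    - [-0.02,0,0.25,0,0,0]
    - [-0.02,0,0.5,0,0,0]
    - [-0.02,0,0.75,0,0,0]
    - [-0.02,0,0.88,0,0,0]
    - [-0.02,0,0.95,0,0,0]

```text
time: 40.25
ee_pos: [0.5525, 0.0604, 0.2563]
eef_rot: [0.742, 0.671, -0.001, -0.0]
ft_force: [0.6, 0.2, -1.1]
width: 0.0521
grip_force: 25.0
```

Emit:
play_rows:
  series:
    - [0,0,0.01,0,0,0]
    - [0,0,0.02,0,0,0]
    - [0,0,0.03,0,0,0]
    - [0,0,0.03,0,0,0]
    - [0,0,0.03,0,0,0]

```text
time: 40.75
ee_pos: [0.5531, 0.0613, 0.2539]
eef_rot: [0.742, 0.671, 0.001, 0.0]
ft_force: [-0.3, 1.5, -1.2]
width: 0.0523
grip_force: 25.0
```

Emit:
play_rows:
  series:
    - [0.01,0,0,0,0,0]
    - [0.02,0,0,0,0,0]
    - [0.02,0,0.005,0,0,0]
    - [0.02,0,0.005,0,0,0]

```text
time: 41.15
ee_pos: [0.5534, 0.0645, 0.253]
eef_rot: [0.741, 0.671, 0.0, -0.0]
ft_force: [-1.8, 1.6, 4.1]
width: 0.0523
grip_force: 25.0
```

Emit:
play_rows:
  series:
    - [0,0,0,0,0,0]
    - [0,0,0,0,0,0]
    - [0,0,0,0,0,0]
    - [0,0,0,0,0,0]
    - [0,0,0,0,0,0]
  fingers: 1

```text
time: 41.65
ee_pos: [0.5532, 0.0642, 0.2524]
eef_rot: [0.742, 0.671, -0.0, 0.0]
ft_force: [-0.2, -0.5, 0.2]
width: 0.0829
grip_force: 0.0
```

Emit:
play_rows:
  series:
    - [0,0,-0.05,0,0,0]
    - [0,0,-0.2,0,0,0]
    - [0,0,-0.45,0,0,0]
    - [0,0,-0.7,0,0,0]
    - [0,0,-0.9,0,0,0]

```text
time: 42.15
ee_pos: [0.5533, 0.0638, 0.3903]
eef_rot: [0.742, 0.671, 0.001, 0.0]
ft_force: [0.1, 0.5, -0.0]
width: 0.0866
grip_force: 0.0
```

Emit:
play_rows:
  series:
    - [-0.1,0.03,0,0,0,0]
    - [-0.25,0.06,0,0,0,0]
    - [-0.4,0.1,0,0,0,0]
    - [-0.6,0.15,0,0,0,0]
    - [-0.8,0.2,0,0,0,0]

```text
time: 42.65
ee_pos: [0.5711, -0.0592, 0.3881]
eef_rot: [0.741, 0.671, 0.0, 0.0]
ft_force: [0.8, 0.5, -0.3]
width: 0.0867
grip_force: 0.0
```

Emit:
play_rows:
  series:
    - [-0.2,0.05,0,0,0,0]
    - [-0.4,0.1,0,0,0,0]
    - [-0.6,0.15,0,0,0,0]
    - [-0.8,0.2,0,0,0,0]
    - [-1,0.25,0,0,0,0]

```text
time: 43.15
ee_pos: [0.5935, -0.2124, 0.388]
eef_rot: [0.741, 0.671, 0.0, 0.0]
ft_force: [0.4, 0.6, 0.2]
width: 0.0871
grip_force: 0.0
```

Emit:
play_rows:
  series:
    - [-0.2,0.05,0,0,0,0]
    - [-0.42,0.11,0,0,0,0]
    - [-0.42,0.11,0,0,0,0]
    - [-0.42,0.11,0,0,0,0]
    - [-0.42,0.11,0,0,0,0]

```text
time: 43.65
ee_pos: [0.6039, -0.2744, 0.3876]
eef_rot: [0.741, 0.671, 0.0, -0.0]
ft_force: [0.9, 0.5, -0.3]
width: 0.0871
grip_force: 0.0
```

```bash
python3 -c "
from h import *
print(pose()[0]);plan([(.6036,-.2755,.36),(.6036,-.2755,.233)])"
```

```text
[ 0.60390409 -0.27439779  0.38763242]
to (0.6036, -0.2755, 0.36) [-0.01, -0.0, 0.18] [0.0, -0.0, 0.0]
to (0.6036, -0.2755, 0.233) [-0.0, -0.0, 0.85] [0.0, -0.0, 0.0]
```

Emit:
play_rows:
  series:
    - [-0.01,0,0.1,0,0,0]
    - [-0.01,0,0.3,0,0,0]
    - [-0.01,0,0.5,0,0,0]
    - [-0.01,0,0.7,0,0,0]
    - [-0.01,0,0.9,0,0,0]

```text
time: 44.15
ee_pos: [0.6033, -0.2756, 0.2504]
eef_rot: [0.741, 0.671, 0.0, -0.0]
ft_force: [-0.1, 0.1, 0.6]
width: 0.0869
grip_force: 0.0
```

Emit:
play_rows:
  series:
    - [0,0,0.07,0,0,0]
    - [0,0,0.13,0,0,0]
    - [0,0,0.13,0,0,0]
    - [0,0,0.13,0,0,0]

```text
time: 44.55
ee_pos: [0.6038, -0.2771, 0.2341]
eef_rot: [0.741, 0.671, 0.0, 0.001]
ft_force: [-0.2, -0.9, 0.5]
width: 0.0869
grip_force: 0.0
```

Emit:
play_rows:
  series:
    - [0,0,0,0,0,0]
    - [0,0,0,0,0,0]
    - [0,0,0,0,0,0]
    - [0,0,0,0,0,0]
    - [0,0,0,0,0,0]
  fingers: -1

```text
time: 45.05
ee_pos: [0.6035, -0.277, 0.2331]
eef_rot: [0.742, 0.671, 0.0, 0.0]
ft_force: [-0.1, 0.5, 0.5]
width: 0.055
grip_force: 0.0
```

Emit:
play_rows:
  series:
    - [0,0,0,0,0,0]
    - [0,0,0,0,0,0]
    - [0,0,0,0,0,0]
    - [0,0,0,0,0,0]

```text
time: 45.45
ee_pos: [0.6035, -0.277, 0.233]
eef_rot: [0.742, 0.671, 0.0, 0.0]
ft_force: [0.7, -0.1, 1.1]
width: 0.0527
grip_force: 24.9
```

Emit:
play_rows:
  series:
    - [0,0,-0.1,0,0,0]
    - [0,0,-0.3,0,0,0]
    - [0,0,-0.5,0,0,0]
    - [0,0,-0.75,0,0,0]
    - [0,0,-0.95,0,0,0]

```text
time: 45.95
ee_pos: [0.6031, -0.2772, 0.3785]
eef_rot: [0.742, 0.671, 0.0, 0.001]
ft_force: [1.0, -0.6, -1.3]
width: 0.0529
grip_force: 24.9
```

Emit:
play_rows:
  series:
    - [0.15,-0.07,0,0,0,0]
    - [0.35,-0.17,0,0,0,0]
    - [0.55,-0.27,0,0,0,0]
    - [0.75,-0.37,0,0,0,0]
    - [0.95,-0.46,0,0,0,0]

```text
time: 46.45
ee_pos: [0.5481, -0.1275, 0.3762]
eef_rot: [0.742, 0.671, 0.0, -0.0]
ft_force: [0.9, -0.5, -1.4]
width: 0.0533
grip_force: 24.9
```

Emit:
play_rows:
  series:
    - [0.1,-0.05,0,0,0,0]
    - [0.19,-0.09,0,0,0,0]
    - [0.19,-0.09,0,0,0,0]
    - [0.19,-0.09,0,0,0,0]
    - [0.19,-0.09,0,0,0,0]

```text
time: 46.95
ee_pos: [0.5384, -0.0998, 0.3758]
eef_rot: [0.742, 0.67, 0.0, 0.0]
ft_force: [0.3, -1.6, -0.8]
width: 0.0525
grip_force: 24.9
```

```bash
python3 -c "
from h import *
print(pose()[0]);plan([(.5374,-.097,.236)])"
```

```text
[ 0.53842059 -0.0997594   0.37579888]
to (0.5374, -0.097, 0.236) [0.02, -0.01, 0.93] [0.0, 0.0, -0.0]
```

Emit:
play_rows:
  series:
    - [0.01,0,0.25,0,0,0]
    - [0.01,0,0.5,0,0,0]
    - [0.01,0,0.7,0,0,0]
    - [0.01,0,0.85,0,0,0]
    - [0.01,0,0.91,0,0,0]

```text
time: 47.45
ee_pos: [0.5379, -0.098, 0.2369]
eef_rot: [0.742, 0.67, -0.002, -0.001]
ft_force: [-0.8, 0.6, -2.1]
width: 0.0532
grip_force: 24.9
```

Emit:
play_rows:
  series:
    - [0,0,0.01,0,0,0]
    - [0,0,0.02,0,0,0]
    - [0,0,0.03,0,0,0]
    - [0,0,0.03,0,0,0]
    - [0,0,0.03,0,0,0]

```text
time: 47.95
ee_pos: [0.5388, -0.0971, 0.2351]
eef_rot: [0.741, 0.671, 0.0, 0.0]
ft_force: [-0.2, -0.1, -1.7]
width: 0.0536
grip_force: 24.9
```

Emit:
play_rows:
  series:
    - [0,0,0,0,0,0]
    - [0,0,0,0,0,0]
    - [0,0,0,0,0,0]
    - [0,0,0,0,0,0]
    - [0,0,0,0,0,0]
  fingers: 1

```text
time: 48.45
ee_pos: [0.5386, -0.0971, 0.2345]
eef_rot: [0.742, 0.671, 0.0, -0.0]
ft_force: [0.7, -0.0, 0.2]
width: 0.0831
grip_force: 0.0
```

Emit:
play_rows:
  series:
    - [0,0,-0.05,0,0,0]
    - [0,0,-0.2,0,0,0]
    - [0,0,-0.45,0,0,0]
    - [0,0,-0.7,0,0,0]
    - [0,0,-0.9,0,0,0]

```text
time: 48.95
ee_pos: [0.5385, -0.0976, 0.3722]
eef_rot: [0.742, 0.671, 0.001, 0.001]
ft_force: [0.1, -0.5, -1.2]
width: 0.0869
grip_force: 0.0
```

Emit:
play_rows:
  series:
    - [-0.15,-0.02,0,0,0,0]
    - [-0.35,-0.04,0,0,0,0]
    - [-0.55,-0.06,0,0,0,0]
    - [-0.75,-0.08,0,0,0,0]
    - [-0.95,-0.1,0,0,0,0]

```text
time: 49.45
ee_pos: [0.509, -0.2386, 0.3701]
eef_rot: [0.742, 0.671, 0.0, 0.0]
ft_force: [0.8, 0.7, -0.4]
width: 0.0873
grip_force: 0.0
```

Emit:
play_rows:
  series:
    - [-0.15,-0.02,0,0,0,0]
    - [-0.31,-0.03,0,0,0,0]
    - [-0.31,-0.03,0,0,0,0]
    - [-0.31,-0.03,0,0,0,0]
    - [-0.31,-0.03,0,0,0,0]

```text
time: 49.95
ee_pos: [0.5007, -0.2822, 0.3696]
eef_rot: [0.741, 0.671, 0.0, -0.0]
ft_force: [-0.4, -0.5, 0.6]
width: 0.0868
grip_force: 0.0
```

```bash
python3 -c "
from h import *
print(pose()[0]);plan([(.500,-.2848,.35),(.500,-.2848,.2215)])"
```

```text
[ 0.50074853 -0.28223062  0.36958051]
to (0.5, -0.2848, 0.35) [-0.02, -0.0, 0.13] [0.0, -0.0, 0.0]
to (0.5, -0.2848, 0.2215) [-0.0, 0.0, 0.86] [-0.0, -0.0, -0.0]
```

Emit:
play_rows:
  series:
    - [-0.01,0,0.2,0,0,0]
    - [-0.01,0,0.45,0,0,0]
    - [-0.01,0,0.7,0,0,0]
    - [-0.01,0,0.88,0,0,0]
    - [-0.01,0,0.98,0,0,0]

```text
time: 50.45
ee_pos: [0.5001, -0.2831, 0.2203]
eef_rot: [0.741, 0.672, -0.0, -0.001]
ft_force: [-0.3, -0.6, 1.7]
width: 0.0868
grip_force: 0.0
```

Emit:
play_rows:
  series:
    - [0,0,0,0,0,0]
    - [0,0,0,0,0,0]
    - [0,0,0,0,0,0]
    - [0,0,0,0,0,0]
    - [0,0,0,0,0,0]
  fingers: -1

```text
time: 50.95
ee_pos: [0.5004, -0.2848, 0.2233]
eef_rot: [0.742, 0.671, 0.0, 0.001]
ft_force: [0.2, 0.4, -0.2]
width: 0.0548
grip_force: 0.0
```

Emit:
play_rows:
  series:
    - [0,0,0,0,0,0]
    - [0,0,0,0,0,0]
    - [0,0,0,0,0,0]
    - [0,0,0,0,0,0]
    - [0,0,0,0,0,0]

```text
time: 51.45
ee_pos: [0.5003, -0.2848, 0.2228]
eef_rot: [0.742, 0.671, 0.0, 0.0]
ft_force: [-0.7, 0.5, 5.2]
width: 0.0439
grip_force: 24.8
```

Emit:
play_rows:
  series:
    - [0,0,-0.1,0,0,0]
    - [0,0,-0.3,0,0,0]
    - [0,0,-0.5,0,0,0]
    - [0,0,-0.75,0,0,0]
    - [0,0,-0.97,0,0,0]

```text
time: 51.95
ee_pos: [0.4997, -0.285, 0.3702]
eef_rot: [0.742, 0.671, -0.0, 0.0]
ft_force: [-0.0, -1.0, -1.2]
width: 0.044
grip_force: 24.8
```

Emit:
play_rows:
  series:
    - [0.15,0.02,0,0,0,0]
    - [0.35,0.04,0,0,0,0]
    - [0.55,0.06,0,0,0,0]
    - [0.75,0.08,0,0,0,0]
    - [0.95,0.1,0,0,0,0]

```text
time: 52.45
ee_pos: [0.5291, -0.1435, 0.3686]
eef_rot: [0.742, 0.671, 0.0, -0.0]
ft_force: [0.9, -0.3, -2.0]
width: 0.0441
grip_force: 24.8
```

Emit:
play_rows:
  series:
    - [0.2,0.02,0,0,0,0]
    - [0.4,0.05,0,0,0,0]
    - [0.6,0.07,0,0,0,0]
    - [0.8,0.09,0,0,0,0]
    - [0.86,0.1,0,0,0,0]

```text
time: 52.95
ee_pos: [0.5573, -0.014, 0.3683]
eef_rot: [0.74, 0.672, 0.0, -0.0]
ft_force: [-0.5, 0.2, -1.8]
width: 0.0437
grip_force: 24.8
```

Emit:
play_rows:
  series:
    - [0,0,0,0,0,0]
    - [0,0,0,0,0,0]
    - [0,0,0,0,0,0]

```text
time: 53.25
ee_pos: [0.5568, -0.0193, 0.3682]
eef_rot: [0.742, 0.67, -0.0, 0.0]
ft_force: [-0.2, 0.1, -1.9]
width: 0.0443
grip_force: 24.8
```

```bash
python3 -c "
from h import *
print(pose()[0]);plan([(.557,-.0175,.2235)])"
```

```text
[ 0.55680205 -0.01934643  0.36822961]
to (0.557, -0.0175, 0.2235) [0.01, -0.0, 0.96] [0.0, 0.0, -0.01]
```

Emit:
play_rows:
  series:
    - [0.01,0,0.25,0,0,0]
    - [0.01,0,0.5,0,0,0]
    - [0.01,0,0.75,0,0,0]
    - [0.01,0,0.87,0,0,0]
    - [0.01,0,0.93,0,0,0]

```text
time: 53.75
ee_pos: [0.5565, -0.0173, 0.2268]
eef_rot: [0.742, 0.67, -0.001, -0.001]
ft_force: [-0.2, -0.1, -1.8]
width: 0.0438
grip_force: 24.8
```

Emit:
play_rows:
  series:
    - [0,0,0.01,0,0,0]
    - [0,0,0.02,0,0,0]
    - [0,0,0.03,0,0,0]
    - [0,0,0.03,0,0,0]
    - [0,0,0.03,0,0,0]

```text
time: 54.25
ee_pos: [0.5576, -0.0161, 0.2248]
eef_rot: [0.742, 0.671, 0.001, 0.0]
ft_force: [-0.8, -0.8, 1.3]
width: 0.0439
grip_force: 24.8
```

Emit:
play_rows:
  series:
    - [0,0,0,0,0,0]
    - [0,0,0,0,0,0]
    - [0,0,0,0,0,0]
    - [0,0,0,0,0,0]
    - [0,0,0,0,0,0]
  fingers: 1

```text
time: 54.75
ee_pos: [0.5572, -0.016, 0.224]
eef_rot: [0.742, 0.671, -0.0, -0.0]
ft_force: [0.6, -0.1, -0.5]
width: 0.0763
grip_force: 0.0
```

Emit:
play_rows:
  series:
    - [0,0,-0.05,0,0,0]
    - [0,0,-0.2,0,0,0]
    - [0,0,-0.45,0,0,0]
    - [0,0,-0.7,0,0,0]
    - [0,0,-0.95,0,0,0]

```text
time: 55.25
ee_pos: [0.557, -0.0164, 0.3685]
eef_rot: [0.742, 0.671, 0.0, 0.0]
ft_force: [-0.3, 0.3, 0.1]
width: 0.0863
grip_force: 0.0
```

Emit:
play_rows:
  series:
    - [0.05,0,-0.2,0,0,0]
    - [0.1,0,-0.4,0,0,0]
    - [0.15,0,-0.6,0,0,0]
    - [0.17,0,-0.67,0,0,0]
    - [0.17,0,-0.67,0,0,0]

```text
time: 55.75
ee_pos: [0.56, 0.0095, 0.4684]
eef_rot: [0.741, 0.671, 0.001, 0.001]
ft_force: [-0.1, -0.1, 0.1]
width: 0.0872
grip_force: 0.0
```

```bash
python3 w.py w6 clock
python3 - <<'E'
from h import *
im=vision.camera('side'); W=np.load('W.npy'); w=cv2.imread('pics/w6.png')
cv2.imwrite('pics/c6.png',np.hstack([cv2.resize(w,(400,300)),cv2.resize(im,(400,300))]))
for n in('clock','vitamin_jar','spray_can','drive','candle','power_bank'): print(n,[np.round(x['point'],3).tolist() for x in spotter.boxes_of('side',n)[:1]])
for n,z in dict(spray_can=.126,drive=.019).items():
    d=spotter.regions_of('wrist',n)
    if not d: print(n,'none'); continue
    k=max(cv2.findContours(d[0]['pixels'].astype(np.uint8),0,1)[0],key=cv2.contourArea)
    c,s,a=cv2.minAreaRect((wun(W,k.reshape(-1,2),z)[:,:2]*1000).astype(np.float32)); print(n,np.round(c,1),np.round(s,1),round(a,1))
E
```

```text
55.75 [0.55995436 0.00945195 0.46844126] [2.32819036 2.10767222 0.00379884] [-0.07553266 -0.08651375  0.08264151]
clock [([0.5551, -0.0082, 0.0864], 0.58)]
clock [[0.537, -0.029, 0.079]]
vitamin_jar [[0.528, -0.111, 0.088]]
spray_can [[0.541, 0.046, 0.091]]
drive [[0.597, -0.096, 0.023]]
candle [[0.428, -0.387, 0.053]]
power_bank [[0.495, 0.348, 0.058]]
spray_can [554.5  64.5] [46.4 45.3] 38.7
drive [599.1 -85.7] [85.2 40.9] 83.2
```

View pics/c6.png

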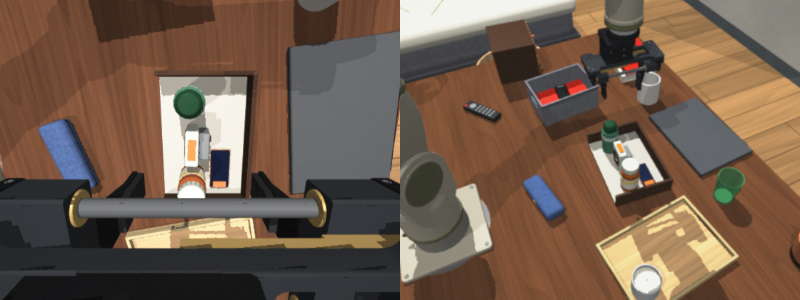

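The can, clock and jar stand upright in their original spots, all within a few mm. The bank is in the box, and the drive and candle haven't moved. The gripper is clear, so I'll hand in.

```bash
python3 -c "
from h import *
print(job.close_job())"
```

```text
the job is handed in; nothing more can be done
None
```

I handed the job in at about 56 s of the 134 s allowed, though it returned no verdict. The power bank lies flat on the books in the box, the clock, jar and can stand upright within a few mm of where they started, and the drive and candle did not move measurably.

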